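Free the valve box access panel

TASK

Open up the white valve box: take the screwdriver from its wooden stand, use it to turn both slotted fasteners a full quarter-turn anticlockwise, and put it back upright in the hole of the stand. Then lift the aluminium panel off by its black handle and lay it down, without dropping it, handle up and squarely in the middle of the grey mat with its long side along the mat's. Leave the spray bottle, the tumbler, the scrub pad and the jar where they are.

Things in the scene. Friction and masses are not known exactly. Their poses are not given: they have to be found in the camera images.
- box: White plastic valve box fixed to the top, 220 (x, long) x 130 (y) x 54 mm high, open on top. Origin at the centre of its underside, x along its length, z up. The panel lies on a seat 50 mm up, inside a 4 mm high, 3 mm thick lip with 2 mm of play all round. A brass valve lies inside, under the panel.
- panel: Loose aluminium access panel, 210 (x, long) x 120 (y) x 5 mm, about 0.28 kg. Origin at the centre of its underside, axes as the box's when fitted. At x = -75 and +75 mm it has a hole, 24 mm along x and 38 mm along y, through which the head of a fastener passes once that is turned. A black rib handle, 44 mm along x, 14 mm thick (y), stands in the middle from 5 to 39 mm above the underside.
- panel_handle (a point): Point in the black rib handle of the panel, on its centre line, 30 mm above the panel's underside, 9 mm below the rib's top, and 25 mm above the panel's upper face. Axes as the panel's.
- cam_near (a joint): Turn of the slotted fastener at the box's x = -75 mm end (nearer the robot), rad, positive anticlockwise seen from above. At 0 the head and its slot lie along the box's x and lock the panel; at pi/2 along the box's y, and the panel is free (it passes from about 1.2 rad on). Stops at 0 and 1.62. Starts between 0 and 0.3; stays where it is left; about 0.06 N m to turn.
- cam_far (a joint): The same for the fastener at the box's x = +75 mm end (farther from the robot).
- cam_near_slot (a point): Middle of the slot's floor in the near fastener, 60 mm above the box's underside. Turns with the head: x along the slot, z up. The head is 32 x 14 mm; the slot between its two brass jaws is 24 mm long, 6 mm wide and 6 mm deep, open upward, its upper 2 mm bevelled to about 9 mm.
- cam_far_slot (a point): The same for the far fastener.
- screwdriver: Flat-blade screwdriver, 150 mm long, 0.11 kg, standing blade down in its stand. Origin at the blade's tip, z up through the handle, x along the blade's width. Blade 14 mm wide (x), 3 mm thick (y), the last 2 mm 2.2 mm thick, so that it has some 0.2 rad of free play in a slot before it turns the fastener; round shank of 8 mm from 12 to 65 mm above the tip; square yellow handle 26 x 26 mm, flats along x and y, with a black band at its foot, from 65 to 150 mm.
- screwdriver_tip (a point): The tip of the screwdriver's blade (same point and axes as screwdriver).
- stand: Fixed wooden screwdriver stand, a block 70 x 70 x 75 mm on a thin rubber foot. Origin at the centre of its underside.
- stand_hole (a point): Centre of the mouth of the stand's upright hole, 75 mm up; 18 mm wide, right through. The foot of the screwdriver's handle rests on the block's top, the blade's tip then being 65 mm below this point, 10 mm over the table; the hole lets it stand at any yaw.
- mat: Grey silicone mat fixed on the top, 250 (x, long) x 170 (y) x 4 mm. Origin at the centre of its underside, x along its length.
- spray_bottle: Bystander: purple spray bottle lying on its flat side, about 215 mm long, 52 mm high.
- tumbler: Bystander: stainless steel tumbler, 74 mm wide, 110 mm high.
- scrub_pad: Bystander: oval ribbed blue silicone scrub pad, 100 x 70 x 15 mm.
- powder_jar: Bystander: clear jar with a white lid, 84 mm wide, 120 mm high.
There are look-alikes about, which are no part of the job. There is more than one size of the panel; the job needs the middle-sized.

How it is judged (in metres and radians):
On the way, in this order (a step that is already met when the one before it is completed fails the run):
1. the screwdriver's blade stands in the slot of a fastener that is still locked ((((horizontal distance between screwdriver_tip and cam_near_slot below 0.009 m and z of screwdriver_tip in the frame of cam_near_slot below 0.005 m) and value of joint cam_near below 0.6 rad) or ((horizontal distance between screwdriver_tip and cam_far_slot below 0.009 m and z of screwdriver_tip in the frame of cam_far_slot below 0.005 m) and value of joint cam_far below 0.6 rad))), for 0.1 s.
2. that or the other fastener has been turned a quarter-turn (beyond 1.2 rad), the blade in its slot ((((horizontal distance between screwdriver_tip and cam_near_slot below 0.009 m and z of screwdriver_tip in the frame of cam_near_slot below 0.005 m) and value of joint cam_near above 1.2 rad) or ((horizontal distance between screwdriver_tip and cam_far_slot below 0.009 m and z of screwdriver_tip in the frame of cam_far_slot below 0.005 m) and value of joint cam_far above 1.2 rad))), for 0.1 s.
3. both fasteners are turned, the blade in the slot of the last (value of joint each of cam_near, cam_far above 1.2 rad and ((horizontal distance between screwdriver_tip and cam_near_slot below 0.009 m and z of screwdriver_tip in the frame of cam_near_slot below 0.005 m) or (horizontal distance between screwdriver_tip and cam_far_slot below 0.009 m and z of screwdriver_tip in the frame of cam_far_slot below 0.005 m))), for 0.1 s.
At the end, for the whole second after the job is handed in: Both fasteners beyond 1.2 rad; the screwdriver upright (within 0.15 rad) in the stand's hole, its handle down on the block (within 7 mm); the panel at rest flat on the mat, handle up, its centre within 40 mm of the mat's and its long side within 0.25 rad of the mat's (value of joint each of cam_near, cam_far above 1.2 rad and horizontal distance between screwdriver_tip and stand_hole below 0.012 m and z of screwdriver_tip in the frame of stand_hole below -0.058 m and angle between screwdriver's own z axis and vertical below 0.15 rad and horizontal distance between panel and mat below 0.04 m and z of panel in the frame of mat below 0.009 m and z of panel_handle in the frame of mat above 0.02 m and angle between panel's own z axis and vertical below 0.06 rad and angle between the x axis of panel and the x axis of mat, either way round below 0.25 rad and linear speed of each of panel, screwdriver below 0.02 m/s); the robot touches nothing.
It fails at once if a bystander is shifted by more than 30 mm (distance of any of spray_bottle, tumbler, scrub_pad, powder_jar from where it was at the start of the episode above 0.03 m).
It fails at once if the panel is forced up while a fastener still locks it (z of panel in the frame of box above 0.064 m and horizontal distance between panel and box below 0.03 m and value of joint any of cam_near, cam_far below 1.1 rad).
It fails at once if the panel is dropped or thrown: in free flight more than 20 mm above the mat's top (height (world z) of panel above 0.024 m and horizontal distance between panel and box above 0.08 m and contact force between panel and anything else below 0.05 N).
It also fails if it takes over 72 s, if anything falls off the work surface, if the arm or the gripper's body presses on something with over 40 N, if the wrist force passes 120 N, or if a joint passes its speed limit or range.

ROBOT

A 6-joint arm with a two-finger parallel gripper is mounted at the origin on the work surface. World frame = base frame: x ahead of the robot, y to its left, z up, the work surface at z = 0. Lengths are in m, angles in degrees, forces in N, time in s.
With the tool pointing down it reaches from about 0.4 to 0.825 m from the base axis. Payload 7 kg.
Tool frame: the origin (TCP) lies at the very end of the fingers, on their centre line; the grasp point (between the pads) lies 19 mm behind it (r.grasp_offset is the z of the grasp point in the tool frame, in m); z points along the fingers, y is the direction in which the jaws open and shut (so a half turn about z gives the same grasp; the last joint's range is limited). The gripper opens to 88 mm and grips with 3 to 60 N. Pads are 19 mm wide; open, the fingers measure 130 mm over their backs; the gripper's body (78 mm by 193 mm) begins 47 mm behind the grasp point.
Start: joints at [84.231, 20.546, 0.682, 0, -70.136, -16.507], TCP at [0.256, 0.625, 0.227] pointing down, gripper open.
Joint ranges: [-176.03, 176.03], [-82.01, 121.73], [-58.28, 71.71], [-173.87, 95.51], [-174.79, -0.11], [-173.66, 173.66]. Speed limits (degrees/s): [136.94, 136.94, 172.46, 180, 180, 180].

INTERFACE

Orientations are given as [roll, pitch, yaw] about the fixed x, y, z axes, in that order (R = Rz(yaw) Ry(pitch) Rx(roll)).
In Python, from plant import r gives the robot as it stands.
- The arm moves only by the tool carry_out, never from a script. Its argument "plan" is a list of rows, each a list of 6 numbers: the shift along the world's x, y, z in m, then the turn, a rotation vector about the world's x, y, z in rad. In form: [[tx, ty, tz, wx, wy, wz], ...]. A call has 1 to 12 rows; each row shifts and turns the pose as measured when the row begins; what a row does not reach is not made up. A row lasts 1/12 s, in which the tool goes at most 41.7 mm and 7.16 degrees, less where a joint would pass 70% of its speed; a pose out of reach is approached as far as the arm can. A call with a gripper value outside its range is refused whole. "fingers" is the closure, from -1 (fully open) to 1 (shut), set as the call begins (left out, the last holds). The fingers move at their own pace and stop on an object; "force" is the grip in N (left out, the last holds). Time passes only in rows, so rows that do not move let the fingers close. It gives the time, the measured TCP pose, the force and the opening at its end, in the units of the state.
- r.get_state(): the state, without advancing time (a new reading comes with each control period).
- r.capture(name): name is "scene" or "top" or "wrist"; returns the picture (480x640x3 uint8, red, green, blue); there is no depth.
- r.camera_model(name): a dict with "fov_y" (degrees; the focal length in pixels is half the picture's height over the tangent of half this angle, whatever the lens; pixels are square), "cx", "cy" (the principal point, pixels), "R" (3x3) and "t" (3): a world point X has camera coordinates R X + t; the wrist camera has in their place "mount" (4x4, takes a point from camera to tool coordinates, whose origin is the TCP and whose axes are the flange's). Camera axes: x right, y down, z forward; pixel columns grow to the right and rows downward; lengths in m; the calibration is good to about 2 mm. A picture is of the moment at which its call begins: read the wrist's pose just before it. camera_model takes no time and is no camera call.
- r.close_job(): hands the job in, once; it reports no verdict.
The state is a dict: "time_s": time; "joints": joint angles; "qd": joint speeds; "joint_torque": joint torques, N m; "tcp_pos": TCP position; "eef_rot": TCP orientation; "contact_force": force on the tool from outside, world axes, zero at the start; "moment": the same for the moment, N m; "gripper_width": finger opening in m.
Only numpy, scipy, OpenCV 4.12 (cv2) and the standard library are available. Lean on these libraries where they do the work, as an engineer would, in place of code of your own. Each camera call takes 0.05 s, during which the arm holds its last target.

## Working session

There is one attempt and no reset: what is moved stays moved. The work goes in short steps, Python scripts to look and compute and a tool call to move; the robot and the scene stay as the last step left them, time stands still between calls to the robot, and variables do not carry over. Pictures are saved under pics/ and viewed, and the job is handed in when it is done.

Besides the shell and the picture viewer there is one more tool, called after ">>>" by a JSON object that holds its "op" and its "data", one argument or row to a line. carry_out: Moves the arm, as the interface text tells. Its arguments: {"type":"object","properties":{"plan":{"type":"array"},"fingers":{"type":"number"},"force":{"type":"number"}},"required":["plan"]}

```bash
ls; mkdir -p pics
python3 - <<'E'
from plant import r
import cv2
print(r.get_state())
for n in ("scene","top","wrist"):
    im=r.capture(n); cv2.imwrite(f"pics/{n}0.png",im[:,:,::-1]); print(n,r.camera_model(n))
E
```

```text
pics
{'time_s': 0.0, 'joints': array([ 8.42284821e+01,  2.05898925e+01,  6.34094414e-01, -2.15676168e-02,
       -7.01378743e+01, -1.65067770e+01]), 'qd': array([-0.12592256,  0.052788  , -0.00126438,  0.09427659, -0.02462512,
       -0.04348354]), 'joint_torque': array([-2.07930789e-03, -5.82718277e+01,  2.93066365e+01,  6.99753195e+00,
        7.07507323e-03, -1.52584389e-04]), 'tcp_pos': array([0.25572678, 0.62413713, 0.22563801]), 'eef_rot': array([ 1.79904427e+02, -7.17827126e-03, -2.22856332e+01]), 'contact_force': array([ 0.27352939, -0.51206565,  0.16009051]), 'moment': array([ 0.05189522,  0.04090898, -0.05903323]), 'gripper_width': 0.0875866266733767}
scene {'fov_y': 44.49665593757226, 'cx': 325.9598738240418, 'cy': 240.86316643808485, 'R': array([[ 0.20875099,  0.97794937,  0.00616891],
       [ 0.82260351, -0.17217274, -0.54192251],
       [-0.52891066,  0.11820143, -0.84040582]]), 't': array([-0.1848933 , -0.33265408,  1.64753982])}
top {'fov_y': 54.49765448988665, 'cx': 326.9202365878453, 'cy': 236.16017542631838, 'R': array([[ 1.94735096e-02, -9.99809986e-01,  8.79563053e-04],
       [-9.98221466e-01, -1.94921318e-02, -5.63379241e-02],
       [ 5.63443636e-02,  2.19098384e-04, -9.98411370e-01]]), 't': array([0.07526585, 0.473654  , 1.28733649])}
wrist {'fov_y': 69.73260309708444, 'cx': 325.12360392436113, 'cy': 237.8069083623998, 'mount': array([[ 1.26872848e-04, -9.68830259e-01, -2.47725480e-01,
         6.70983315e-02],
       [ 9.99999924e-01,  3.15519562e-05,  3.88754312e-04,
         1.04983520e-03],
       [-3.68820718e-04, -2.47725510e-01,  9.68830189e-01,
        -1.58582214e-01],
       [ 0.00000000e+00,  0.00000000e+00,  0.00000000e+00,
         1.00000000e+00]])}
```

View pics/scene0.png

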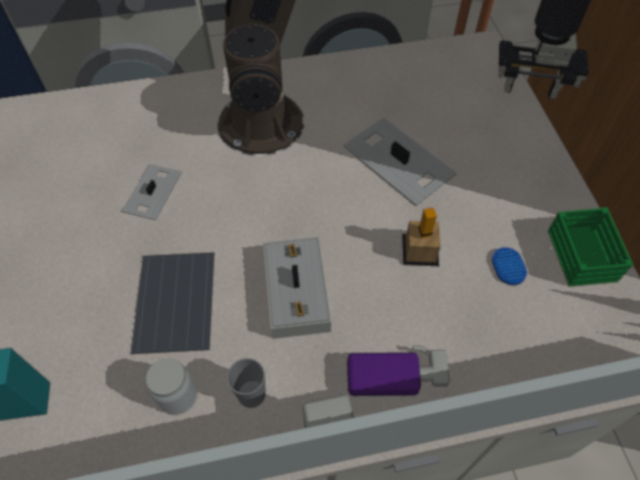

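View pics/top0.png

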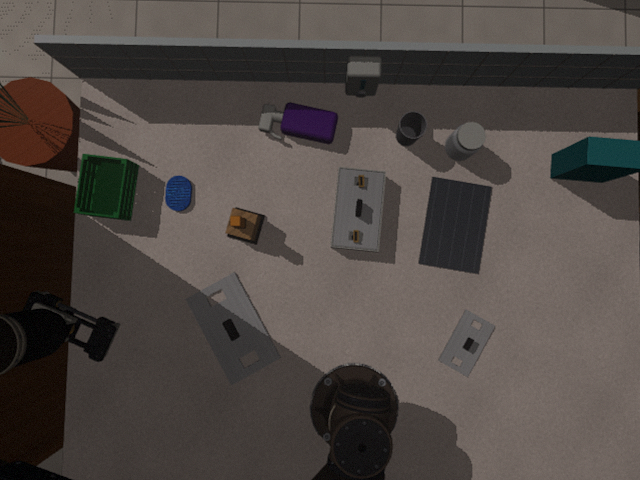

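View pics/wrist0.png

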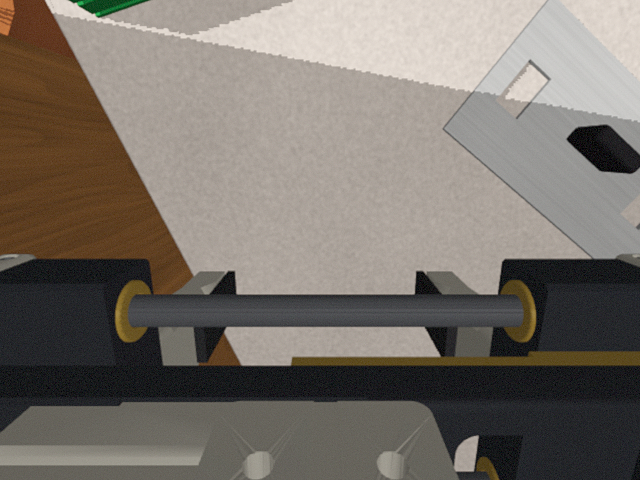

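The top view shows the box at (358,210), with fasteners near (361,182) and (356,237). The stand is at (245,226), the driver's handle at (237,221) and the mat at (456,225). Next I'll zoom in and write the helpers.

```bash
cat > h.py <<'E'
import numpy as np, cv2
from scipy.spatial.transform import Rotation as Ro
from plant import r
def cam(n,st=None):
    m=r.camera_model(n); f=240/np.tan(np.radians(m['fov_y']/2))
    if 'mount' in m:
        st=st or r.get_state(); T=np.eye(4); T[:3,:3]=Ro.from_euler('xyz',st['eef_rot'],degrees=True).as_matrix(); T[:3,3]=st['tcp_pos']
        C=T@np.array(m['mount']); R=C[:3,:3].T; t=-R@C[:3,3]
    else: R,t=np.array(m['R']),np.array(m['t'])
    return f,m['cx'],m['cy'],R,t
def ray(c,p,z):
    f,cx,cy,R,t=c; d=R.T@np.array([(p[0]-cx)/f,(p[1]-cy)/f,1]); o=-R.T@t
    return (o+d*(z-o[2])/d[2]).round(4)
def proj(c,X):
    f,cx,cy,R,t=c; x=R@np.array(X)+t; return (np.array([cx,cy])+f*x[:2]/x[2]).round(1)
def crop(im,x0,y0,w,h,s,name):
    cv2.imwrite(f"pics/{name}.png",cv2.resize(im[y0:y0+h,x0:x0+w,::-1],None,fx=s,fy=s,interpolation=cv2.INTER_CUBIC))
E
python3 - <<'E'
from h import *
im=cv2.imread('pics/top0.png')[:,:,::-1]; s=cv2.imread('pics/scene0.png')[:,:,::-1]
crop(im,215,155,190,110,4,'tz'); crop(s,240,190,220,150,3.6,'sz')
c=cam('top')
hsv=cv2.cvtColor(np.ascontiguousarray(im),cv2.COLOR_RGB2HSV)
g=cv2.cvtColor(np.ascontiguousarray(im),cv2.COLOR_RGB2GRAY)
# mat: 
m=(g<75).astype(np.uint8); m[:170]=0;m[280:]=0;m[:,:405]=0;m[:,500:]=0
m=cv2.morphologyEx(m,cv2.MORPH_OPEN,np.ones((5,5)))
cs=max(cv2.findContours(m,0,2)[0],key=cv2.contourArea); q=cv2.boxPoints(cv2.minAreaRect(cs)); print(q)
M=np.array([ray(c,p,.004) for p in q]);print(M,M.mean(0),[np.linalg.norm(M[i]-M[i-1]) for i in range(4)])
E
```

```text
[[417.57413 264.41187]
 [431.69583 176.15134]
 [492.46024 185.87366]
 [478.33853 274.1342 ]]
[[ 0.3983 -0.171   0.004 ]
 [ 0.6486 -0.2089  0.004 ]
 [ 0.6242 -0.381   0.004 ]
 [ 0.3745 -0.3413  0.004 ]] [ 0.5114  -0.27555  0.004  ] [np.float64(0.1719550231892049), np.float64(0.2531531157224812), np.float64(0.17382108617771322), np.float64(0.2528362711321301)]
```

View pics/tz.png

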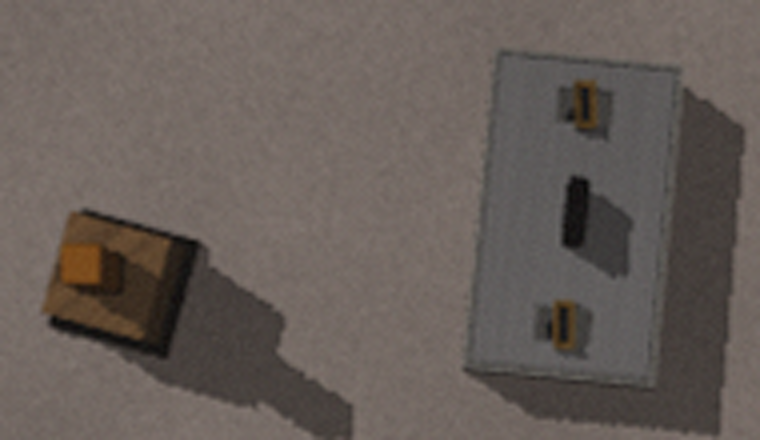

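View pics/sz.png

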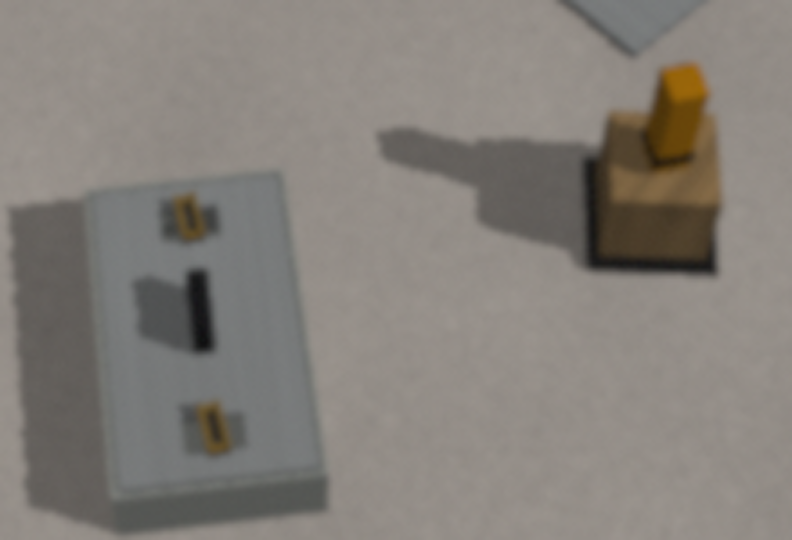

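Run:
```python
from h import *
c=cam('top');s=cam('scene')
T=lambda x,y:(215+x/4,155+y/4); S=lambda x,y:(240+x/3.6,190+y/3.6)
B=np.array([ray(c,T(*p),.054) for p in [(500,50),(681,68),(655,387),(466,370)]]);print(B,B.mean(0),[np.linalg.norm(B[i]-B[i-1]) for i in range(4)])
d=B[0]+B[1]-B[2]-B[3];print('boxyaw',np.degrees(np.arctan2(d[1],d[0])))
B=np.array([ray(s,S(*p),.054) for p in [(85,190),(282,173),(327,478),(115,500)]]);print('scene',B.mean(0),[np.linalg.norm(B[i]-B[i-1]) for i in range(4)])
d=B[2]+B[3]-B[0]-B[1];print('boxyaw',np.degrees(np.arctan2(d[1],d[0])))
print('near',ray(c,T(564,325),.066),ray(s,S(189,216),.066));print('far',ray(c,T(585,105),.066),ray(s,S(213,428),.066))
print('drv top',ray(c,T(82,264),.16),ray(s,S(686,70),.16))
print('stand top corners',[ray(c,T(*p),.075) for p in [(72,212),(173,238),(45,312),(152,345)]])
print('handle',ray(c,T(576,211),.089))
```

```text
[[ 0.6579  0.0525  0.054 ]
 [ 0.648  -0.071   0.054 ]
 [ 0.4304 -0.0562  0.054 ]
 [ 0.4394  0.0715  0.054 ]] [ 0.543925 -0.0008    0.054   ] [np.float64(0.21932453123168874), np.float64(0.12389616620380148), np.float64(0.21810272808931117), np.float64(0.12801675671567372)]
boxyaw -4.431858561372991
scene [0.550175 0.002875 0.054   ] [np.float64(0.2195692145998614), np.float64(0.12808200498118383), np.float64(0.2184022435782197), np.float64(0.12626202912990112)]
boxyaw -4.360577740465604
near [0.4704 0.0066 0.066 ] [0.4752 0.009  0.066 ]
far [ 0.6192 -0.0052  0.066 ] [ 0.6249 -0.0036  0.066 ]
drv top [0.497  0.3119 0.16  ] [0.4924 0.3182 0.16  ]
stand top corners [array([0.5389, 0.3364, 0.075 ]), array([0.5229, 0.2686, 0.075 ]), array([0.4718, 0.3523, 0.075 ]), array([0.4512, 0.2805, 0.075 ])]
handle [0.5445 0.0013 0.089 ]
```

>>> {"op": "carry_out", "data": {
  "plan": [
    [0.016, -0.028, 0.004, 0, 0, 0.036],
    [0.016, -0.028, 0.004, 0, 0, 0.036],
    [0.016, -0.028, 0.004, 0, 0, 0.036],
    [0.016, -0.028, 0.004, 0, 0, 0.036],
    [0.016, -0.028, 0.004, 0, 0, 0.036],
    [0.016, -0.028, 0.004, 0, 0, 0.036],
    [0.016, -0.028, 0.004, 0, 0, 0.036],
    [0.016, -0.028, 0.004, 0, 0, 0.036],
    [0.016, -0.028, 0.004, 0, 0, 0.036],
    [0.016, -0.028, 0.004, 0, 0, 0.036],
    [0.014, -0.028, 0.004, 0, 0, 0.03],
    [0, 0, 0, 0, 0, 0]
  ],
  "fingers": -1,
  "force": 40
}}

```text
time_s: 1.15
tcp_pos: [0.4316, 0.301, 0.2659]
eef_rot: [179.4, 0.0, 1.5]
contact_force: [-0.3, 0.3, -0.5]
gripper_width: 0.0877
```

Run:
```python
from h import *
st=r.get_state(); print(st['tcp_pos'],st['eef_rot'],st['time_s'])
im=r.capture('wrist'); cv2.imwrite('pics/w1.png',im[:,:,::-1])
c=cam('wrist',st); print(proj(c,(.495,.314,.16)))
```

```text
[0.43164937 0.3009833  0.26587205] [1.79431152e+02 2.70786596e-02 1.50931348e+00] 1.15
[306.7 153.7]
```

View pics/w1.png

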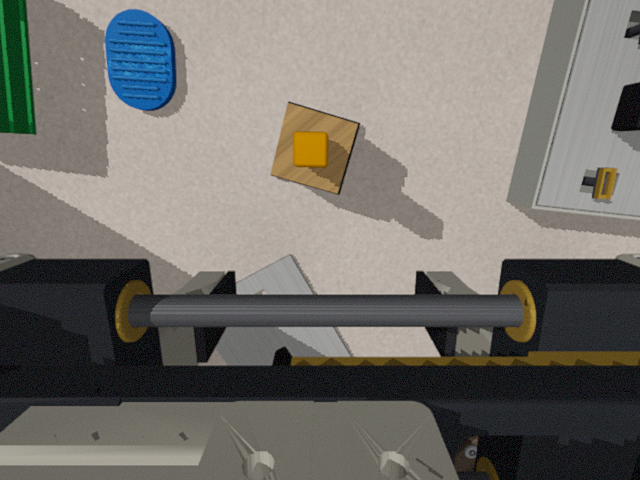

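The wrist view shows the driver's top as an orange square at (310,149) on the stand. I'll measure it.

Run:
```python
from h import *
im=cv2.imread('pics/w1.png'); c=cam('wrist')
crop(im[:,:,::-1],260,90,115,115,6,'w1z')
hsv=cv2.cvtColor(im,cv2.COLOR_BGR2HSV)
m=((hsv[...,0]>10)&(hsv[...,0]<28)&(hsv[...,1]>235)&(hsv[...,2]>180)).astype(np.uint8)
m[:100]=0;m[200:]=0;m[:,:270]=0;m[:,360:]=0
cs=max(cv2.findContours(m,0,2)[0],key=cv2.contourArea)
rr=cv2.minAreaRect(cs);q=cv2.boxPoints(rr);print(rr)
Q=np.array([ray(c,p,.16) for p in q]);print(Q,Q.mean(0));d=Q[1]-Q[0];print(np.degrees(np.arctan2(d[1],d[0])),[np.linalg.norm(Q[i]-Q[i-1]) for i in range(4)])
B=np.array([ray(c,p,.075) for p in [(288,102),(358,123),(340,193),(272,174)]]);print('stand',B.mean(0),[np.linalg.norm(B[i]-B[i-1]) for i in range(4)])
```

```text
((309.0, 148.0), (30.0, 30.0), 90.0)
[[0.5091 0.3248 0.16  ]
 [0.5096 0.3028 0.16  ]
 [0.4881 0.3023 0.16  ]
 [0.4875 0.3247 0.16  ]] [0.498575 0.31365  0.16    ]
-88.69804732742098 [np.float64(0.02160023148024114), np.float64(0.02200568108466535), np.float64(0.02150581316760664), np.float64(0.022408034273447525)]
stand [0.49815  0.311175 0.075   ] [np.float64(0.06968536431705008), np.float64(0.06958484030304303), np.float64(0.06943947004406065), np.float64(0.07065083155915436)]
```

View pics/w1z.png

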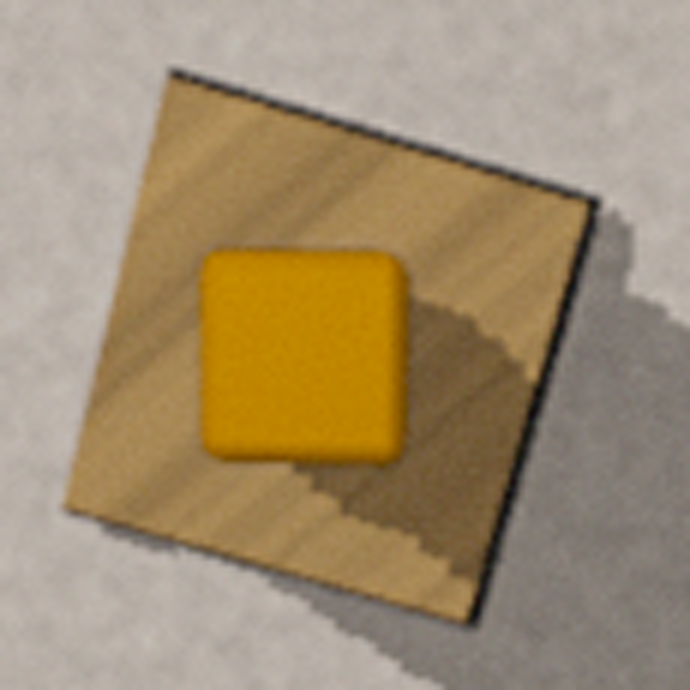

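>>> {"op": "carry_out", "data": {
  "plan": [
    [0.033, 0.006, 0, 0.01, 0, 0],
    [0.033, 0.005, 0, 0, 0, 0],
    [0, 0, 0, 0, 0, 0]
  ]
}}

```text
time_s: 1.45
tcp_pos: [0.4981, 0.3138, 0.2661]
eef_rot: [-179.8, -0.0, 1.4]
contact_force: [-0.2, 0.4, 0.5]
gripper_width: 0.0875
```

>>> {"op": "carry_out", "data": {
  "plan": [
    [0, -0.001, -0.04, 0, 0, 0],
    [0, -0.001, -0.04, 0, 0, 0],
    [0, 0, -0.035, 0, 0, 0],
    [0, 0, -0.025, 0, 0, 0],
    [0, 0, -0.018, 0, 0, 0],
    [0, 0, 0, 0, 0, 0]
  ]
}}

```text
time_s: 1.95
tcp_pos: [0.4984, 0.3154, 0.1011]
eef_rot: [-179.7, -0.1, 1.2]
contact_force: [-0.0, -0.6, -0.2]
gripper_width: 0.0877
```

>>> {"op": "carry_out", "data": {
  "plan": [
    [0, -0.003, 0.004, 0, 0, 0],
    [0, 0, 0, 0, 0, 0]
  ]
}}

```text
time_s: 2.12
tcp_pos: [0.4977, 0.3128, 0.1046]
eef_rot: [-179.9, -0.0, 1.3]
contact_force: [0.6, -0.1, 0.6]
gripper_width: 0.0877
```

>>> {"op": "carry_out", "data": {
  "plan": [
    [0, 0, 0, 0, 0, 0],
    [0, 0, 0, 0, 0, 0],
    [0, 0, 0, 0, 0, 0],
    [0, 0, 0, 0, 0, 0],
    [0, 0, 0, 0, 0, 0],
    [0, 0, 0, 0, 0, 0]
  ],
  "fingers": 1,
  "force": 45
}}

```text
time_s: 2.62
tcp_pos: [0.5003, 0.3162, 0.1118]
eef_rot: [-179.4, -0.5, 1.3]
contact_force: [0.3, 0.2, -0.3]
gripper_width: 0.0534
```

>>> {"op": "carry_out", "data": {
  "plan": [
    [-0.002, -0.003, -0.007, -0.01, 0.008, 0],
    [0, 0, 0, 0, 0, 0],
    [0, 0, 0, 0, 0, 0]
  ]
}}

```text
time_s: 2.87
tcp_pos: [0.4983, 0.313, 0.1048]
eef_rot: [-180.0, 0.0, 1.3]
contact_force: [1.0, 0.8, 0.2]
gripper_width: 0.0332
```

>>> {"op": "carry_out", "data": {
  "plan": [
    [0, 0, 0, 0, 0, 0],
    [0, 0, 0, 0, 0, 0]
  ]
}}

```text
time_s: 3.03
tcp_pos: [0.4981, 0.3128, 0.1044]
eef_rot: [180.0, 0.0, 1.3]
contact_force: [-0.8, -0.4, 3.5]
gripper_width: 0.0254
```

>>> {"op": "carry_out", "data": {
  "plan": [
    [0, 0, 0.02, 0, 0, 0],
    [0, 0, 0.035, 0, 0, 0],
    [0, 0, 0.04, 0, 0, 0],
    [0, 0, 0.03, 0, 0, 0],
    [0, 0, 0, 0, 0, 0]
  ]
}}

```text
time_s: 3.45
tcp_pos: [0.4987, 0.312, 0.2313]
eef_rot: [179.8, 0.1, 1.3]
contact_force: [0.5, 1.4, -0.3]
gripper_width: 0.0261
```

Run:
```python
from h import *
st=r.get_state(); print(st['tcp_pos'],st['eef_rot'],st['time_s'],st['gripper_width'])
im=r.capture('scene'); p=proj(cam('scene'),st['tcp_pos']-np.array([0,0,.08])); print(p)
x,y=p.astype(int); crop(im,x-60,y-55,120,100,6,'s2')
im=r.capture('wrist'); cv2.imwrite('pics/w2.png',im[:,:,::-1])
```

```text
[0.4986721  0.31200691 0.23132828] [1.79796623e+02 7.62862356e-02 1.29679125e+00] 3.45 0.026068842307571703
[428.1 214.5]
```

View pics/s2.png

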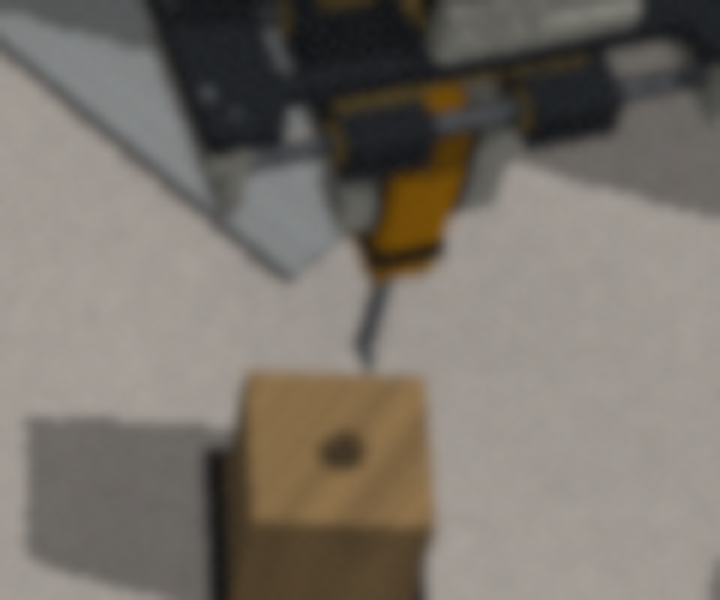

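View pics/w2.png

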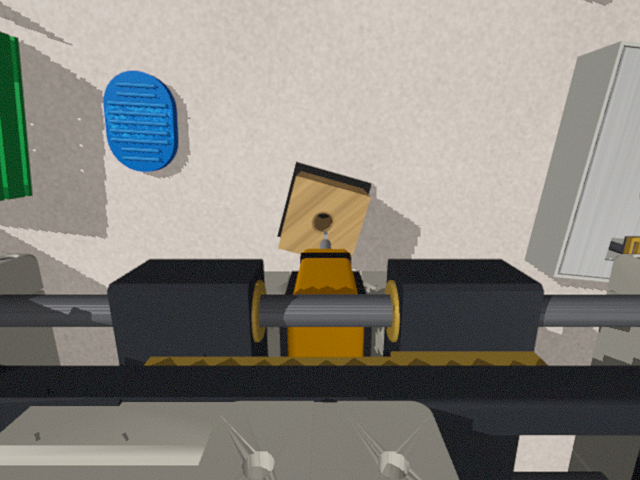

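Run:
```python
from h import *
im=cv2.imread('pics/w2.png')[:,:,::-1]; crop(im,280,195,90,75,8,'w2z')
c=cam('wrist'); st=r.get_state(); t=st['tcp_pos']
print('tip pred',proj(c,t+[0,0,-.0944]),'shank top',proj(c,t+[0,0,-.03]),'hole',ray(c,(322,221),.075))
for a in ((.007,0),(-.007,0),(0,.007),(0,-.007)): print(proj(c,t+[a[0],a[1],-.0944]))
```

```text
tip pred [322.5 239.4] shank top [322.5 268.3] hole [0.4989 0.3114 0.075 ]
[322.7 230.4]
[322.3 248.3]
[313.3 239.2]
[331.7 239.6]
```

View pics/w2z.png

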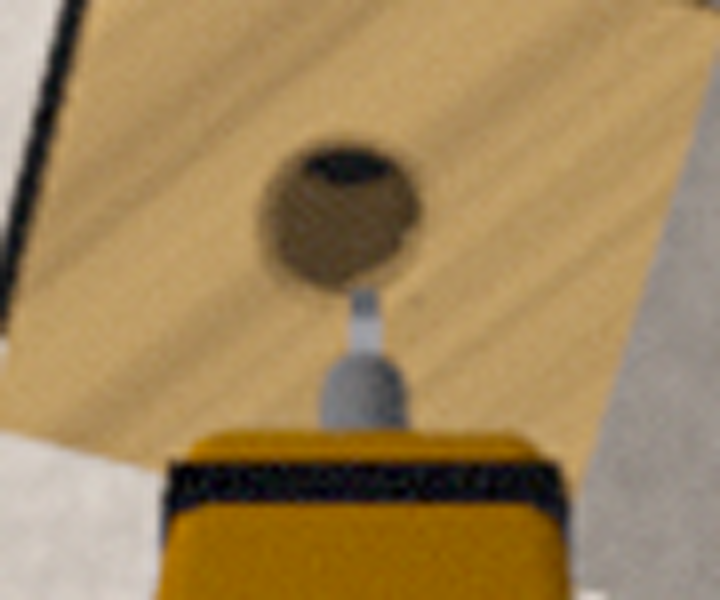

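>>> {"op": "carry_out", "data": {
  "plan": [
    [-0.001, -0.0125, 0, 0, 0, -0.122],
    [-0.001, -0.0125, 0, 0, 0, -0.122],
    [-0.001, -0.0125, 0, 0, 0, -0.122],
    [-0.001, -0.0125, 0, 0, 0, -0.122],
    [-0.001, -0.0125, 0, 0, 0, -0.122],
    [-0.001, -0.0125, 0, 0, 0, -0.122],
    [-0.001, -0.0125, 0, 0, 0, -0.122],
    [-0.001, -0.0125, 0, 0, 0, -0.122],
    [-0.001, -0.0125, 0, 0, 0, -0.122],
    [-0.001, -0.0125, 0, 0, 0, -0.122],
    [-0.001, -0.0125, 0, 0, 0, -0.122],
    [-0.001, -0.0125, 0, 0, 0, -0.122]
  ]
}}

```text
time_s: 4.55
tcp_pos: [0.4726, 0.15, 0.2025]
eef_rot: [177.7, 0.7, -84.6]
contact_force: [-0.4, 0.7, -1.3]
gripper_width: 0.026
```

>>> {"op": "carry_out", "data": {
  "plan": [
    [-0.001, -0.0125, 0, 0, 0, -0.122],
    [-0.001, -0.0125, 0, 0, 0, -0.122],
    [-0.001, -0.0125, 0, 0, 0, -0.122],
    [-0.001, -0.0125, 0, 0, 0, -0.122],
    [-0.001, -0.0125, 0, 0, 0, -0.122],
    [-0.001, -0.0125, 0, 0, 0, -0.122],
    [-0.001, -0.0125, 0, 0, 0, -0.122],
    [-0.001, -0.0125, 0, 0, 0, -0.122],
    [-0.001, -0.0125, 0, 0, 0, -0.122],
    [-0.001, -0.0125, 0, 0, 0, -0.122],
    [-0.001, -0.0125, 0, 0, 0, -0.122],
    [-0.001, -0.0125, 0, 0, 0, -0.122]
  ]
}}

```text
time_s: 5.55
tcp_pos: [0.4452, -0.0123, 0.1802]
eef_rot: [176.7, -1.1, -170.5]
contact_force: [-0.8, -0.2, -1.2]
gripper_width: 0.0257
```

```bash
cat >> h.py <<'E'
def delta(p,yaw):
    st=r.get_state(); R=Ro.from_euler('xyz',st['eef_rot'],degrees=True); G=Ro.from_euler('xyz',[180,0,yaw],degrees=True)
    print('delta',(np.array(p)-st['tcp_pos']).round(4),(G*R.inv()).as_rotvec().round(3))
E
python3 -c "
from h import *
delta((.472,.008,.20),-180)"
```

```text
delta [0.0268 0.0203 0.0198] [-0.056 -0.024 -0.165]
```

>>> {"op": "carry_out", "data": {
  "plan": [
    [0.014, 0.01, 0.01, -0.028, -0.012, -0.08],
    [0.013, 0.01, 0.01, -0.028, -0.012, -0.085],
    [0, 0, 0, 0, 0, 0]
  ]
}}

```text
time_s: 5.8
tcp_pos: [0.4682, 0.0035, 0.1953]
eef_rot: [-179.8, -0.5, 178.6]
contact_force: [0.6, 0.7, -0.3]
gripper_width: 0.0258
```

Run:
```python
from h import *
st=r.get_state(); print(st['tcp_pos'],st['eef_rot'],st['time_s'],st['gripper_width'])
im=r.capture('wrist'); cv2.imwrite('pics/w3.png',im[:,:,::-1])
c=cam('wrist',st); p=proj(c,st['tcp_pos']+[0,0,-.0944]); print(p)
```

```text
[0.46824729 0.0034903  0.19527379] [-179.76567865   -0.50040652  178.60123854] 5.8 0.025825580347787026
[327.4 240.6]
```

View pics/w3.png

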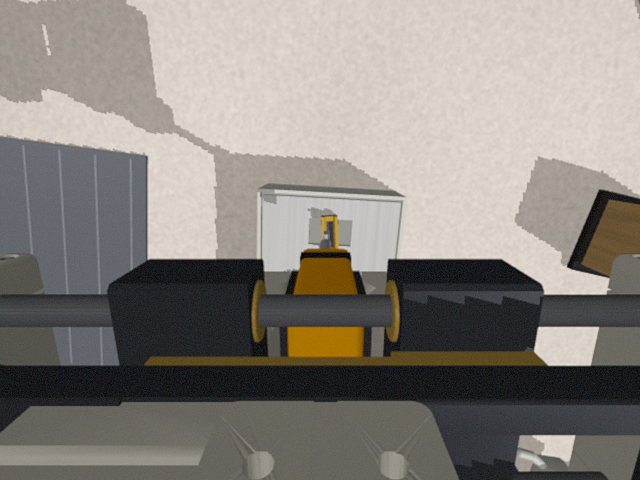

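Run:
```python
from h import *
im=cv2.imread('pics/w3.png')[:,:,::-1]; crop(im,295,200,70,60,11,'w3z')
```

```text
(no output)
```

View pics/w3z.png

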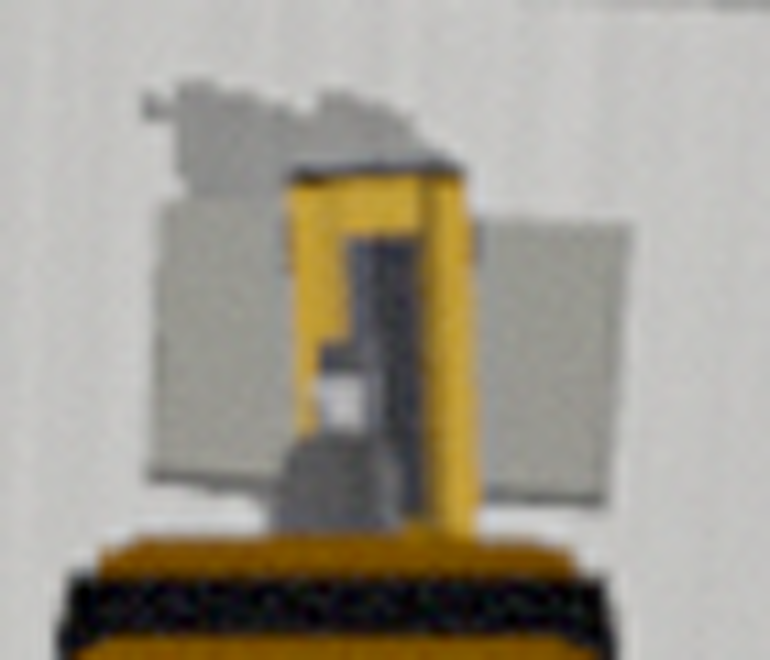

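Run:
```python
from h import *
c=cam('wrist'); print('slot',ray(c,(330,235),.066),'tip front',ray(c,(326.2,231.4),.1009), r.get_state()['tcp_pos'])
```

```text
slot [0.47   0.0055 0.066 ] tip front [0.4589 0.0025 0.1009] [0.46657364 0.00318078 0.19407544]
```

>>> {"op": "carry_out", "data": {
  "plan": [
    [0.004, 0.003, -0.008, -0.003, 0.008, 0.045],
    [0, 0, -0.008, 0, 0, 0],
    [0, 0, 0, 0, 0, 0]
  ]
}}

```text
time_s: 6.1
tcp_pos: [0.4672, 0.0057, 0.1737]
eef_rot: [-179.7, -1.5, -178.2]
contact_force: [-0.0, -0.3, -1.6]
gripper_width: 0.0256
```

```bash
cat > look.py <<'E'
import sys
from h import *
n=sys.argv[1]; st=r.get_state(); print(st['tcp_pos'].round(4),st['eef_rot'].round(2),st['time_s'],st['contact_force'].round(1))
im=r.capture('wrist'); cv2.imwrite(f'pics/{n}.png',im[:,:,::-1]); crop(im,295,200,70,60,11,n+'z')
c=cam('wrist',st); p=st['tcp_pos']+[0,0,-.0944]; R=Ro.from_euler('xyz',st['eef_rot'],degrees=True).as_matrix()
print('tip pred',(proj(c,p)-[295,200])*11,'front',(proj(c,p+R[:,0]*.007)-[295,200])*11,'tip at',p.round(4))
for a in range(0,0): pass
E
python3 look.py w4
```

```text
[0.4672 0.0057 0.1737] [-179.67   -1.52 -178.19] 6.1 [-0.  -0.3 -1.6]
tip pred [358.6 470.8] front [358.6 372.9] tip at [0.4672 0.0057 0.0793]
```

View pics/w4z.png

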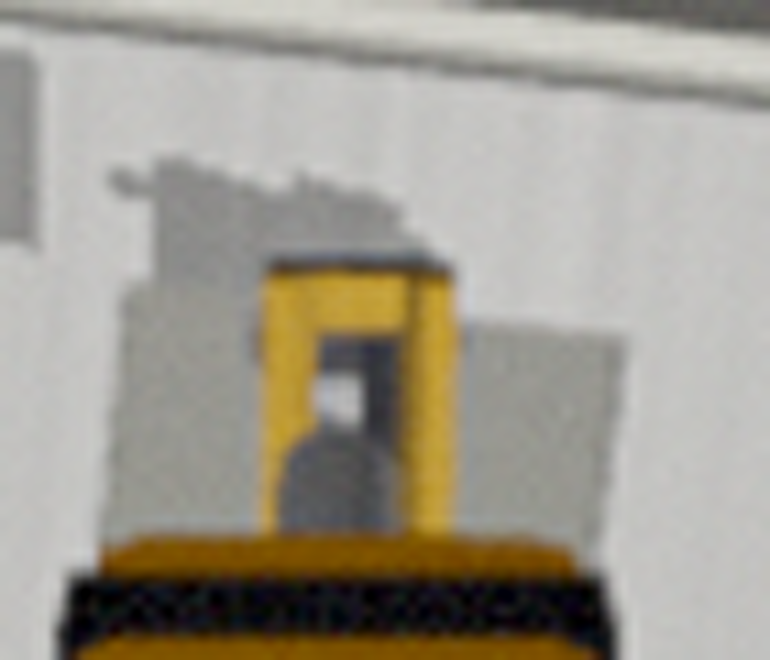

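Run:
```python
from h import *
st=r.get_state(); c=cam('wrist',st); R=Ro.from_euler('xyz',st['eef_rot'],degrees=True).as_matrix()
print(st['tcp_pos'],st['eef_rot'])
print('slot',ray(c,(327.5,244.8),.066),'tip front seen',ray(c,(325.9,233.9),st['tcp_pos'][2]-.0944), 'tip pred', st['tcp_pos']+.0944*R[:,2])
delta((.47,.0065,.175),-178.2)
```

```text
[0.46743034 0.0056503  0.1741942 ] [-179.66043992   -1.50355736 -178.1965153 ]
slot [0.4725 0.0057 0.066 ] tip front seen [0.4606 0.0041 0.0798] tip pred [0.46497225 0.00501317 0.07982836]
delta [0.0026 0.0008 0.0008] [ 0.007 -0.026 -0.   ]
```

>>> {"op": "carry_out", "data": {
  "plan": [
    [0.004, 0.001, -0.002, 0.007, -0.026, 0],
    [0, 0, -0.003, 0, 0, 0]
  ]
}}

```text
time_s: 6.32
tcp_pos: [0.4707, 0.0061, 0.1684]
eef_rot: [180.0, -0.1, -178.2]
contact_force: [-0.3, -0.5, -1.1]
gripper_width: 0.026
```

```bash
python3 look.py w5;python3 -c "
from h import *
delta((.471,.0068,.170),-178.2)"
```

```text
[0.4707 0.0061 0.1684] [ 1.7999e+02 -5.0000e-02 -1.7823e+02] 6.3167 [-0.3 -0.5 -1.1]
tip pred [350.9 436.7] front [350.9 337.7] tip at [0.4707 0.0061 0.074 ]
delta [0.0007 0.0008 0.0022] [ 0.    -0.003  0.   ]
```

View pics/w5z.png

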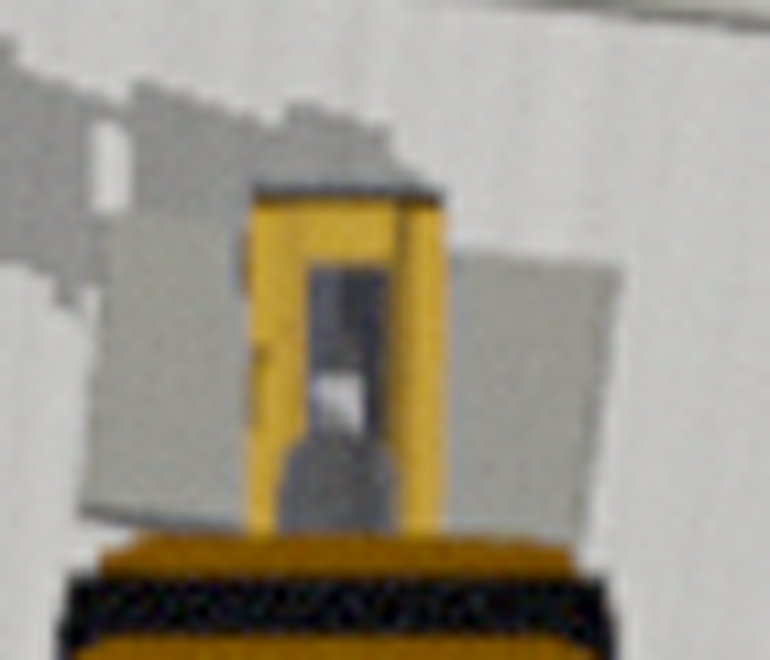

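>>> {"op": "carry_out", "data": {
  "plan": [
    [0.0005, 0.0005, -0.004, 0, 0, 0],
    [0, 0, -0.004, 0, 0, 0],
    [0, 0, -0.003, 0, 0, 0]
  ]
}}

```text
time_s: 6.62
tcp_pos: [0.4705, 0.0061, 0.1566]
eef_rot: [-180.0, -0.2, -178.3]
contact_force: [-0.1, 0.0, -0.7]
gripper_width: 0.0258
```

>>> {"op": "carry_out", "data": {
  "plan": [
    [0, 0, -0.0005, 0, 0.003, 0],
    [0, 0, 0, 0, 0, 0.08],
    [0, 0, 0, 0, 0, 0.08],
    [0, 0, 0, 0, 0, 0.08]
  ]
}}

```text
time_s: 6.95
tcp_pos: [0.47, 0.0065, 0.1548]
eef_rot: [180.0, -0.5, -164.2]
contact_force: [-0.9, 2.9, 0.6]
gripper_width: 0.0258
```

>>> {"op": "carry_out", "data": {
  "plan": [
    [0.0005, 0, 0.001, 0, -0.006, 0.08],
    [0, 0, 0.0005, 0, 0, 0.09],
    [0, 0, 0.0005, 0, 0, 0.09],
    [0, 0, 0.0005, 0, 0, 0.09]
  ]
}}

```text
time_s: 7.28
tcp_pos: [0.4698, 0.0069, 0.156]
eef_rot: [180.0, -0.4, -143.2]
contact_force: [1.3, -2.3, -2.5]
gripper_width: 0.026
```

>>> {"op": "carry_out", "data": {
  "plan": [
    [0.0005, -0.0003, 0, 0, 0, 0.09],
    [0, 0, 0.0004, 0, 0, 0.09],
    [0, 0, 0.0004, 0, 0, 0.09],
    [0, 0, 0.0004, 0, 0, 0.09],
    [0, 0, 0.0004, 0, 0, 0.09]
  ]
}}

```text
time_s: 7.7
tcp_pos: [0.4701, 0.0062, 0.1565]
eef_rot: [179.9, -0.5, -116.1]
contact_force: [1.8, -0.1, -5.8]
gripper_width: 0.0263
```

>>> {"op": "carry_out", "data": {
  "plan": [
    [0, 0, -0.001, 0, 0, 0.09],
    [0, 0, 0, 0, 0, 0.09],
    [0, 0, 0.0003, 0, 0, 0.09],
    [0, 0, 0.0003, 0, 0, 0.09],
    [0, 0, 0.0003, 0, 0, 0.09]
  ]
}}

```text
time_s: 8.12
tcp_pos: [0.4707, 0.0057, 0.1565]
eef_rot: [179.8, -0.6, -89.0]
contact_force: [3.1, -1.2, -4.7]
gripper_width: 0.0255
```

>>> {"op": "carry_out", "data": {
  "plan": [
    [-0.0005, 0.0005, -0.001, 0, 0, 0.07],
    [0, 0, 0, 0, 0, 0.02],
    [0, 0, 0, 0, 0, 0]
  ]
}}

```text
time_s: 8.37
tcp_pos: [0.4709, 0.0056, 0.1563]
eef_rot: [179.8, -0.7, -83.3]
contact_force: [-1.1, 0.4, -1.3]
gripper_width: 0.0253
```

```bash
python3 look.py w6
```

```text
[0.4709 0.0056 0.1563] [179.83  -0.69 -83.28] 8.3667 [-1.1  0.4 -1.3]
tip pred [328.9 474.1] front [328.9 376.2] tip at [0.4709 0.0056 0.0619]
```

View pics/w6z.png

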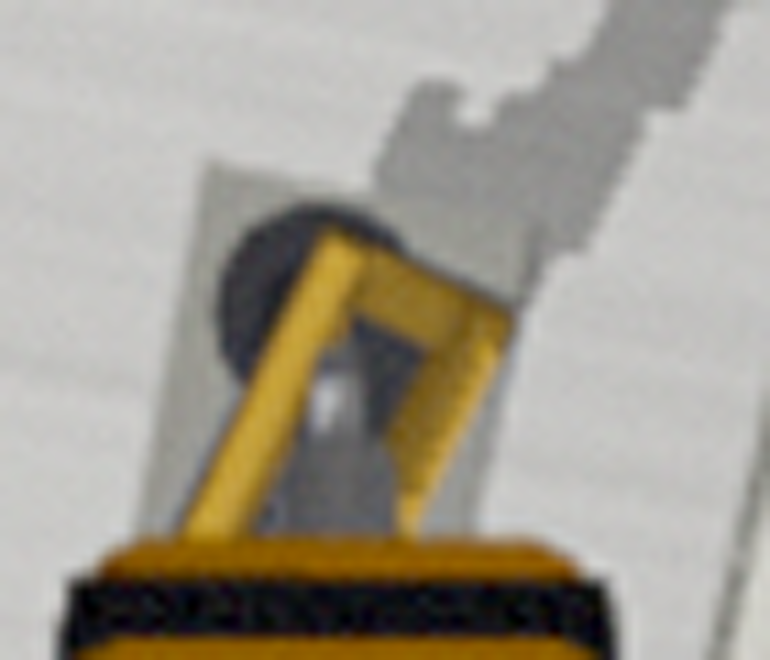

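The blade is in the slot at zoom (340,400), but the head lags it by about 25°. That suggests the blade sits high in the bevel, so I'll press down a little and turn further.

>>> {"op": "carry_out", "data": {
  "plan": [
    [0, 0.001, -0.002, 0, 0.006, 0],
    [0, 0, -0.0015, 0, 0, 0]
  ]
}}

```text
time_s: 8.58
tcp_pos: [0.4719, 0.006, 0.1548]
eef_rot: [179.6, -0.7, -83.5]
contact_force: [-2.0, 1.1, -3.1]
gripper_width: 0.0258
```

>>> {"op": "carry_out", "data": {
  "plan": [
    [0, 0, -0.003, 0, 0, 0],
    [0, 0, -0.002, 0, 0, 0]
  ]
}}

```text
time_s: 8.75
tcp_pos: [0.4725, 0.0059, 0.1535]
eef_rot: [179.6, -0.8, -83.6]
contact_force: [-11.4, 3.1, 25.8]
gripper_width: 0.0257
```

>>> {"op": "carry_out", "data": {
  "plan": [
    [-0.0015, 0, 0.001, 0.005, 0.012, 0.05],
    [0, 0, 0.0005, 0, 0, 0.05]
  ]
}}

```text
time_s: 8.92
tcp_pos: [0.4725, 0.0064, 0.1563]
eef_rot: [179.1, -0.4, -78.0]
contact_force: [-0.7, 0.1, -0.2]
gripper_width: 0.0255
```

```bash
python3 look.py w7
```

```text
[0.4725 0.0064 0.1563] [179.14  -0.41 -77.96] 8.9167 [-0.7  0.1 -0.2]
tip pred [310.2 467.5] front [310.2 369.6] tip at [0.4725 0.0064 0.0619]
```

View pics/w7z.png

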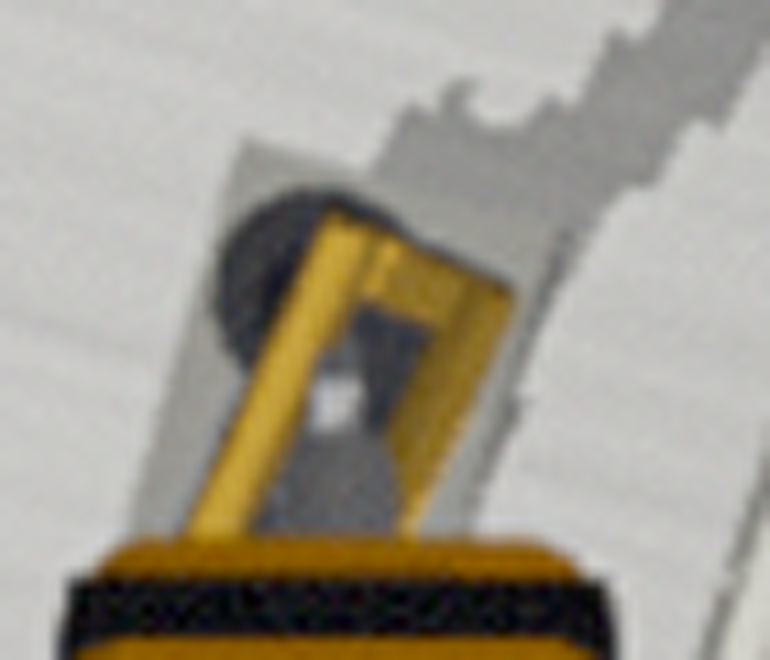

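>>> {"op": "carry_out", "data": {
  "plan": [
    [-0.001, 0, 0.012, 0, 0, 0],
    [0, 0, 0.02, 0.01, 0.006, 0],
    [0, 0, 0.018, 0, 0, 0]
  ]
}}

```text
time_s: 9.22
tcp_pos: [0.4693, 0.0063, 0.2037]
eef_rot: [178.5, 0.2, -78.2]
contact_force: [0.5, 0.1, -1.0]
gripper_width: 0.0257
```

>>> {"op": "carry_out", "data": {
  "plan": [
    [0.013, -0.001, 0.001, 0, 0, -0.121],
    [0.013, -0.001, 0.001, 0, 0, -0.121],
    [0.013, -0.001, 0.001, 0, 0, -0.121],
    [0.013, -0.001, 0.001, 0, 0, -0.121],
    [0.013, -0.001, 0.001, 0, 0, -0.121],
    [0.013, -0.001, 0.001, 0, 0, -0.121],
    [0.013, -0.001, 0.001, 0, 0, -0.121],
    [0.013, -0.001, 0.001, 0, 0, -0.121],
    [0.013, -0.001, 0.001, 0, 0, -0.121],
    [0.013, -0.001, 0.001, 0, 0, -0.121]
  ]
}}

```text
time_s: 10.05
tcp_pos: [0.6045, -0.0023, 0.2157]
eef_rot: [178.7, 0.3, -149.9]
contact_force: [-1.1, 0.2, -1.2]
gripper_width: 0.026
```

```bash
python3 -c "
from h import *
delta((.62,-.006,.195),-175)"
```

```text
delta [ 0.0155 -0.0037 -0.0207] [-0.024 -0.002 -0.439]
```

>>> {"op": "carry_out", "data": {
  "plan": [
    [0.004, -0.001, -0.005, -0.006, 0, -0.11],
    [0.004, -0.001, -0.005, -0.006, 0, -0.11],
    [0.004, -0.001, -0.005, -0.006, 0, -0.11],
    [0.0035, -0.001, -0.005, -0.006, 0, -0.11],
    [0, 0, 0, 0, 0, 0]
  ]
}}

```text
time_s: 10.47
tcp_pos: [0.6231, -0.0061, 0.1916]
eef_rot: [-180.0, -0.3, -177.5]
contact_force: [0.2, 0.3, -1.2]
gripper_width: 0.0257
```

```bash
python3 look.py w8
```

```text
[ 0.6231 -0.0061  0.1916] [-179.99   -0.25 -177.55] 10.4667 [ 0.2  0.3 -1.2]
tip pred [350.9 442.2] front [350.9 343.2] tip at [ 0.6231 -0.0061  0.0972]
```

View pics/w8z.png

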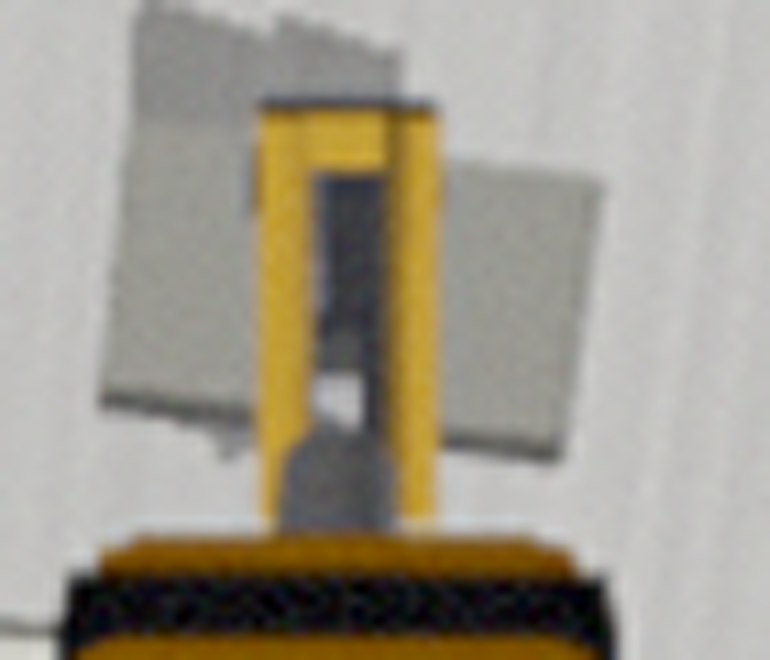

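View pics/w8.png

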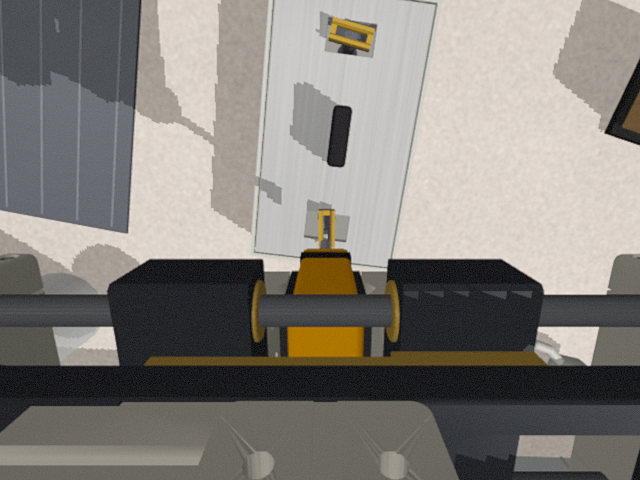

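The far head is aligned with the blade, and the slot is at pixel (326.7,228.7). The near head, at (352,36), now lies across the box.

Run:
```python
from h import *
st=r.get_state(); c=cam('wrist',st); R=Ro.from_euler('xyz',st['eef_rot'],degrees=True).as_matrix()
print(st['tcp_pos'],st['eef_rot'])
print('slot',ray(c,(326.7,228.7),.066),'tip front seen',ray(c,(295+340/11,231.3),st['tcp_pos'][2]-.0944), 'tip pred', st['tcp_pos']+.0944*R[:,2])
```

```text
[ 0.62295003 -0.00611418  0.19200296] [ 179.99601455   -0.24793051 -177.16449578]
slot [ 0.6212 -0.0062  0.066 ] tip front seen [ 0.6161 -0.0072  0.0976] tip pred [ 0.62254172 -0.00612783  0.09760385]
```

>>> {"op": "carry_out", "data": {
  "plan": [
    [-0.0015, 0.001, -0.009, 0, -0.003, 0],
    [0, 0, -0.009, 0, 0, 0],
    [0, 0, -0.003, 0, 0, 0]
  ]
}}

```text
time_s: 10.77
tcp_pos: [0.6214, -0.0046, 0.1702]
eef_rot: [179.9, 0.0, -176.8]
contact_force: [-0.8, 0.3, -1.0]
gripper_width: 0.0256
```

```bash
python3 look.py w9
```

```text
[ 0.6214 -0.0046  0.1702] [ 1.7995e+02  3.0000e-02 -1.7676e+02] 10.7667 [-0.8  0.3 -1. ]
tip pred [349.8 435.6] front [349.8 336.6] tip at [ 0.6214 -0.0046  0.0758]
```

View pics/w9z.png

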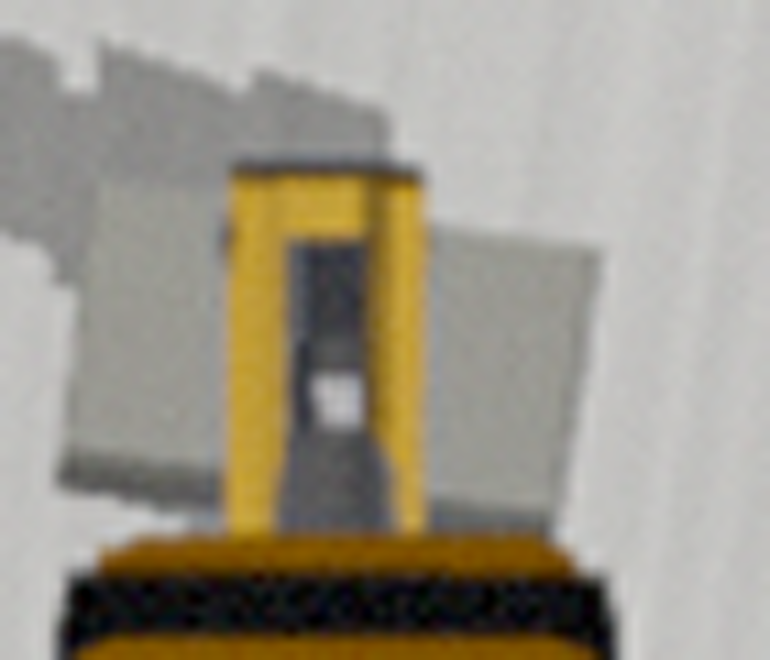

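>>> {"op": "carry_out", "data": {
  "plan": [
    [0, -0.001, -0.005, 0, 0, 0],
    [0, 0, -0.005, 0, 0, 0],
    [0, 0, -0.003, 0, 0, 0]
  ]
}}

```text
time_s: 11.07
tcp_pos: [0.6212, -0.0057, 0.1565]
eef_rot: [179.9, 0.1, -176.6]
contact_force: [-0.5, -0.3, -1.7]
gripper_width: 0.0258
```

>>> {"op": "carry_out", "data": {
  "plan": [
    [0, 0, -0.002, 0, 0, 0],
    [0, 0, 0, 0, 0, 0.08],
    [0, 0, 0, 0, 0, 0.08],
    [0, 0, 0, 0, 0, 0.08]
  ]
}}

```text
time_s: 11.4
tcp_pos: [0.6216, -0.0057, 0.1544]
eef_rot: [179.9, 0.1, -162.5]
contact_force: [-0.5, 2.4, -1.0]
gripper_width: 0.0258
```

>>> {"op": "carry_out", "data": {
  "plan": [
    [-0.0005, 0, 0, 0, 0, 0.09],
    [0, 0, 0, 0, 0, 0.09],
    [0, 0, 0.0003, 0, 0, 0.09],
    [0, 0, 0.0003, 0, 0, 0.09]
  ]
}}

```text
time_s: 11.73
tcp_pos: [0.6212, -0.0054, 0.1546]
eef_rot: [179.9, 0.2, -140.8]
contact_force: [0.0, -0.0, -3.6]
gripper_width: 0.026
```

>>> {"op": "carry_out", "data": {
  "plan": [
    [0, 0, 0, 0, 0, 0.09],
    [0, 0, 0, 0, 0, 0.09],
    [0, 0, 0.0002, 0, 0, 0.09],
    [0, 0, 0.0002, 0, 0, 0.09],
    [0, 0, 0.0002, 0, 0, 0.09]
  ]
}}

```text
time_s: 12.15
tcp_pos: [0.6213, -0.0055, 0.1545]
eef_rot: [179.9, 0.2, -113.7]
contact_force: [0.3, -0.2, -2.5]
gripper_width: 0.026
```

>>> {"op": "carry_out", "data": {
  "plan": [
    [0, 0, 0, 0, 0, 0.09],
    [0, 0, 0, 0, 0, 0.09],
    [0, 0, 0.0002, 0, 0, 0.09],
    [0, 0, 0.0002, 0, 0, 0.09],
    [0, 0, 0.0002, 0, 0, 0.09],
    [0, 0, 0.0002, 0, 0, 0.09]
  ]
}}

```text
time_s: 12.65
tcp_pos: [0.6213, -0.0056, 0.1545]
eef_rot: [179.9, 0.2, -81.2]
contact_force: [0.5, -0.4, -2.2]
gripper_width: 0.0258
```

```bash
python3 look.py w10
```

```text
[ 0.6213 -0.0056  0.1545] [179.91   0.21 -81.19] 12.65 [ 0.5 -0.4 -2.2]
tip pred [330.  453.2] front [330.  355.3] tip at [ 0.6213 -0.0056  0.0601]
```

View pics/w10z.png

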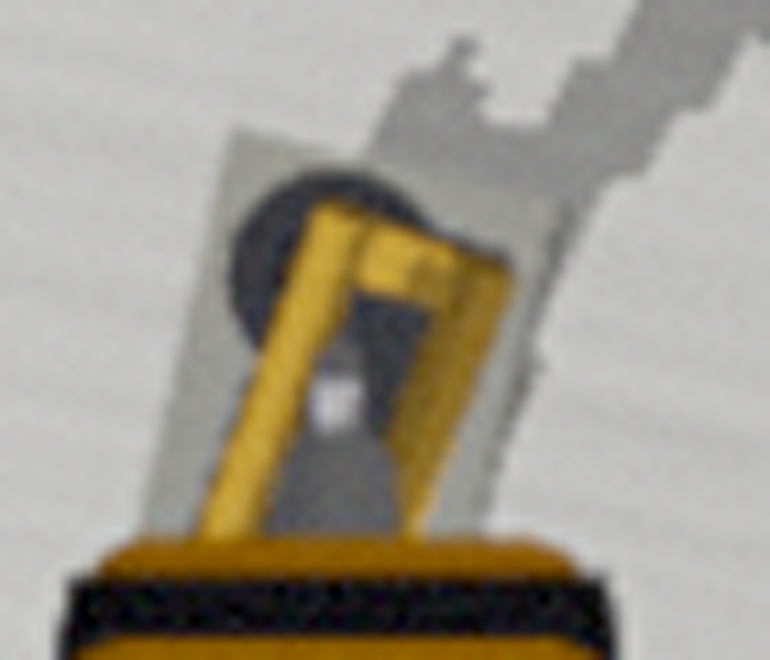

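>>> {"op": "carry_out", "data": {
  "plan": [
    [0, 0, 0, 0, 0, 0.05],
    [0, 0, 0.01, 0, 0, 0],
    [0, 0, 0.02, 0, 0, 0],
    [0, 0, 0.03, 0, 0, 0],
    [-0.006, 0.015, 0.003, 0, 0, 0],
    [-0.012, 0.03, 0.002, 0, 0, 0],
    [-0.013, 0.035, 0.001, 0, 0, 0],
    [-0.013, 0.035, 0.001, 0, 0, 0],
    [-0.013, 0.035, 0.001, 0, 0, 0],
    [-0.013, 0.035, 0.001, 0, 0, 0]
  ]
}}

```text
time_s: 13.53
tcp_pos: [0.5508, 0.1787, 0.2333]
eef_rot: [-179.9, 0.2, -80.3]
contact_force: [0.3, 0.4, -1.6]
gripper_width: 0.026
```

```bash
python3 -c "
from h import *
delta((.4985,.3143,.185),-80)"
```

```text
delta [-0.0523  0.1356 -0.0483] [-0.003  0.002  0.005]
```

>>> {"op": "carry_out", "data": {
  "plan": [
    [-0.013, 0.034, -0.003, 0, 0, 0],
    [-0.013, 0.034, -0.008, 0, 0, 0],
    [-0.013, 0.034, -0.008, 0, 0, 0],
    [-0.009, 0.022, -0.008, 0, 0, 0],
    [-0.004, 0.01, -0.008, 0, 0, 0],
    [0, 0, 0, 0, 0, 0]
  ]
}}

```text
time_s: 14.03
tcp_pos: [0.4938, 0.3256, 0.2052]
eef_rot: [-179.4, 0.5, -81.1]
contact_force: [-0.1, 0.5, -1.5]
gripper_width: 0.0256
```

```bash
python3 look.py w11; python3 -c "
from h import *
delta((.4985,.3143,.185),-80)"
```

```text
[0.4938 0.3256 0.2052] [-179.4     0.46  -81.15] 14.0333 [-0.1  0.5 -1.5]
tip pred [346.5 447.7] front [346.5 348.7] tip at [0.4938 0.3256 0.1108]
delta [ 0.004  -0.0106 -0.0211] [-0.01  0.01  0.02]
```

View pics/w11z.png

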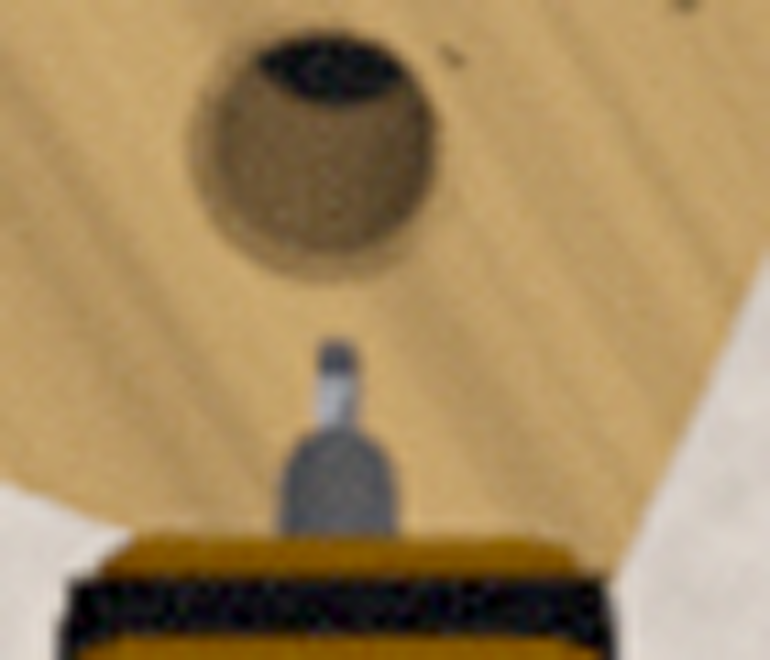

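The hole's mouth is at pixel (323.9,213.8), and the blade's front edge is at (325.6,231).

Run:
```python
from h import *
st=r.get_state(); c=cam('wrist',st); R=Ro.from_euler('xyz',st['eef_rot'],degrees=True).as_matrix()
print(st['tcp_pos'],st['eef_rot'])
print('hole',ray(c,(323.9,213.8),.075),'front seen',ray(c,(325.6,231),st['tcp_pos'][2]-.0944), 'front pred', st['tcp_pos']+.0944*R[:,2]+.007*R[:,0])
```

```text
[0.49447405 0.32492731 0.20606647] [-179.35123995    0.46468738  -81.13815698]
hole [0.4992 0.3118 0.075 ] front seen [0.4964 0.3176 0.1117] front pred [0.49649056 0.31893218 0.11161885]
```

>>> {"op": "carry_out", "data": {
  "plan": [
    [0.0045, -0.012, -0.012, -0.01, 0.01, 0],
    [0, 0, -0.008, 0, 0, 0],
    [0, 0, 0, 0, 0, 0]
  ]
}}

```text
time_s: 14.33
tcp_pos: [0.5005, 0.3105, 0.1868]
eef_rot: [-179.9, -0.0, -81.4]
contact_force: [-0.0, -0.5, -1.0]
gripper_width: 0.0259
```

```bash
python3 look.py w12; python3 -c "
from h import *
delta((.499,.313,.18),-80)"
```

```text
[0.5005 0.3105 0.1868] [-1.7995e+02 -1.0000e-02 -8.1370e+01] 14.3333 [-0.  -0.5 -1. ]
tip pred [333.3 458.7] front [333.3 359.7] tip at [0.5005 0.3105 0.0924]
delta [-0.0017  0.0027 -0.0073] [0.    0.001 0.024]
```

View pics/w12z.png

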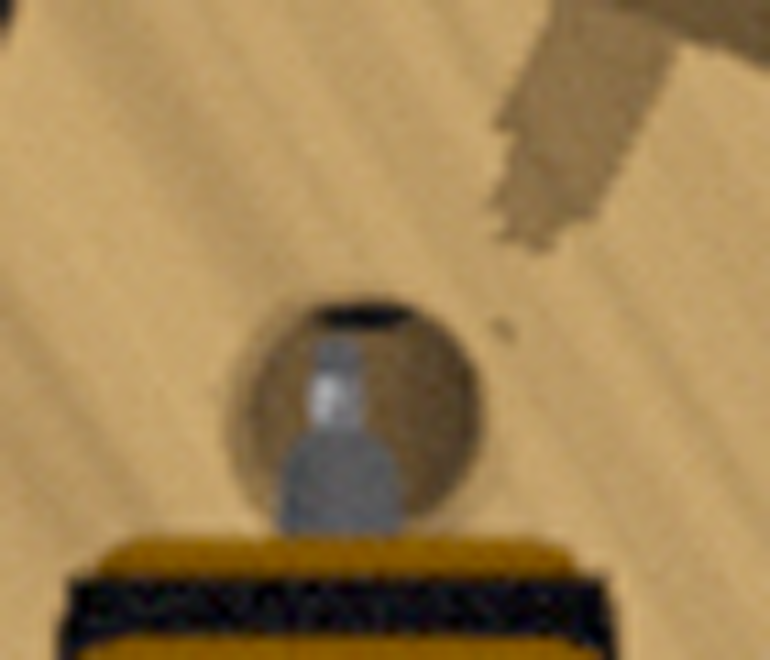

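Run:
```python
from h import *
st=r.get_state(); c=cam('wrist',st)
print(st['tcp_pos'],'hole',ray(c,(327.5,238.5),.075),'front seen',ray(c,(325.7,231),st['tcp_pos'][2]-.0944))
```

```text
[0.50070214 0.3102978  0.18731976] hole [0.4987 0.3121 0.075 ] front seen [0.5017 0.302  0.0929]
```

>>> {"op": "carry_out", "data": {
  "plan": [
    [-0.0018, 0.0028, -0.004, 0, 0, 0],
    [0, 0, -0.006, 0, 0, 0],
    [0, 0, -0.008, 0, 0, 0],
    [0, 0, -0.008, 0, 0, 0]
  ]
}}

```text
time_s: 14.72
tcp_pos: [0.5011, 0.3122, 0.1623]
eef_rot: [-179.7, 0.1, -81.6]
contact_force: [-1.5, 1.8, -1.1]
gripper_width: 0.0257
```

>>> {"op": "carry_out", "data": {
  "plan": [
    [-0.0025, 0.001, -0.005, -0.005, 0, 0],
    [0, 0, -0.012, 0, 0, 0],
    [0, 0, -0.012, 0, 0, 0]
  ]
}}

```text
time_s: 14.97
tcp_pos: [0.4985, 0.3134, 0.1315]
eef_rot: [-179.7, -0.1, -81.6]
contact_force: [-0.2, 0.2, -1.4]
gripper_width: 0.0259
```

>>> {"op": "carry_out", "data": {
  "plan": [
    [0, 0, -0.01, -0.004, 0, 0],
    [0, 0, -0.008, 0, 0, 0],
    [0, 0, -0.004, 0, 0, 0],
    [0, 0, 0, 0, 0, 0]
  ]
}}

```text
time_s: 15.3
tcp_pos: [0.4969, 0.3127, 0.1045]
eef_rot: [-179.9, -0.6, -81.6]
contact_force: [0.3, 0.7, 1.3]
gripper_width: 0.0256
```

>>> {"op": "carry_out", "data": {
  "plan": [
    [0.001, 0, -0.0015, 0.008, -0.004, 0],
    [0, 0, -0.001, 0, 0, 0]
  ]
}}

```text
time_s: 15.47
tcp_pos: [0.4981, 0.3129, 0.1045]
eef_rot: [-179.6, -0.2, -81.5]
contact_force: [-1.2, -0.3, 1.4]
gripper_width: 0.0253
```

>>> {"op": "carry_out", "data": {
  "plan": [
    [0, 0, 0, 0, 0, 0],
    [0, 0, 0, 0, 0, 0],
    [0, 0, 0, 0, 0, 0]
  ],
  "fingers": -1
}}

```text
time_s: 15.72
tcp_pos: [0.499, 0.3138, 0.1063]
eef_rot: [-179.4, -0.1, -81.5]
contact_force: [0.8, 0.3, 0.6]
gripper_width: 0.0403
```

>>> {"op": "carry_out", "data": {
  "plan": [
    [0, 0, 0, 0, 0, 0],
    [0, 0, 0, 0, 0, 0],
    [0, 0, 0, 0, 0, 0],
    [0, 0, 0.02, 0, 0, 0],
    [0, 0, 0.035, 0, 0, 0],
    [0, 0, 0.035, 0, 0, 0],
    [0, 0, 0.03, 0, 0, 0]
  ]
}}

```text
time_s: 16.3
tcp_pos: [0.4952, 0.31, 0.222]
eef_rot: [179.8, -0.6, -81.6]
contact_force: [0.5, 0.5, -1.5]
gripper_width: 0.0853
```

Run:
```python
from h import *
st=r.get_state(); print(st['tcp_pos'],st['eef_rot'],st['time_s'])
im=r.capture('wrist'); cv2.imwrite('pics/w13.png',im[:,:,::-1])
im=r.capture('scene'); crop(im,240,190,220,150,3.6,'s13')
```

```text
[0.49516446 0.30996103 0.22199968] [179.84251795  -0.62840823 -81.57672935] 16.3
```

View pics/s13.png

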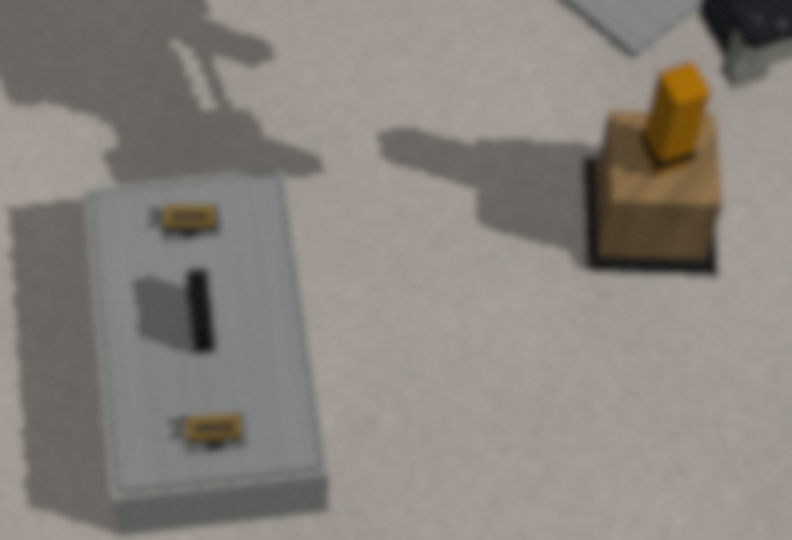

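View pics/w13.png

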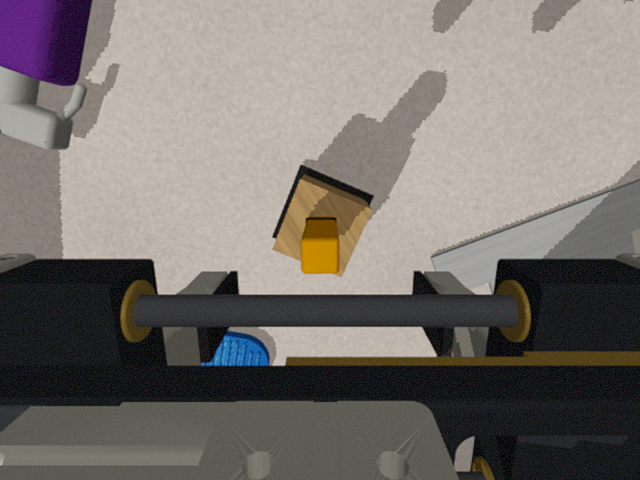

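The driver stands in its hole with the band down on the block, and both heads lie across the box. Next is the panel handle.

>>> {"op": "carry_out", "data": {
  "plan": [
    [0.004, -0.026, 0, 0, 0, 0.112],
    [0.004, -0.026, 0, 0, 0, 0.112],
    [0.004, -0.026, 0, 0, 0, 0.112],
    [0.004, -0.026, 0, 0, 0, 0.112],
    [0.004, -0.026, 0, 0, 0, 0.112],
    [0.004, -0.026, 0, 0, 0, 0.112],
    [0.004, -0.026, 0, 0, 0, 0.112],
    [0.004, -0.026, 0, 0, 0, 0.112],
    [0.004, -0.026, 0, 0, 0, 0.112],
    [0.004, -0.026, 0, 0, 0, 0.112],
    [0.004, -0.026, 0, 0, 0, 0.112],
    [0.004, -0.02, 0, 0, 0, 0.1]
  ]
}}

```text
time_s: 17.4
tcp_pos: [0.5446, -0.0028, 0.2242]
eef_rot: [-179.5, -0.1, -1.4]
contact_force: [0.7, -0.2, -0.1]
gripper_width: 0.0877
```

```bash
python3 -c "
from h import *
delta((.546,.0003,.20),-4.4)"
```

```text
delta [ 0.0014  0.0031 -0.0242] [-0.009  0.003 -0.052]
```

>>> {"op": "carry_out", "data": {
  "plan": [
    [0.0015, 0.003, -0.02, -0.009, 0.003, -0.052],
    [0, 0, -0.01, 0, 0, 0],
    [0, 0, 0, 0, 0, 0]
  ]
}}

```text
time_s: 17.65
tcp_pos: [0.5465, -0.0044, 0.1929]
eef_rot: [180.0, -0.0, -4.0]
contact_force: [-0.3, 0.5, 0.6]
gripper_width: 0.0874
```

Run:
```python
from h import *
st=r.get_state(); print(st['tcp_pos'],st['eef_rot'],st['time_s'])
im=r.capture('wrist'); cv2.imwrite('pics/w14.png',im[:,:,::-1])
```

```text
[ 0.54653979 -0.00437972  0.19290124] [ 1.79976556e+02 -2.74707602e-02 -3.96284769e+00] 17.65
```

View pics/w14.png

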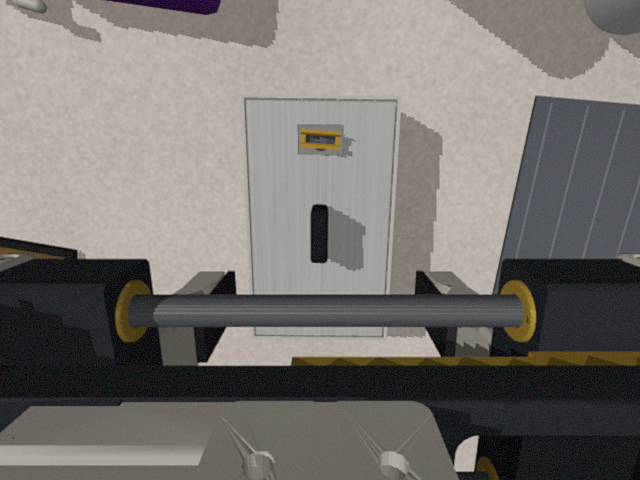

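Run:
```python
from h import *
st=r.get_state(); c=cam('wrist',st); print(st['tcp_pos'],ray(c,(319,233.5),.087),ray(c,(321,140),.066))
delta((.5455,.0008,.066),-4.4)
```

```text
[ 0.54660792 -0.00410869  0.19347343] [ 0.5493 -0.0008  0.087 ] [ 0.6209 -0.0074  0.066 ]
delta [-0.0011  0.0049 -0.1275] [ 0.001  0.001 -0.007]
```

>>> {"op": "carry_out", "data": {
  "plan": [
    [-0.001, 0.005, -0.02, 0, 0, 0],
    [0, 0, -0.035, 0, 0, 0],
    [0, 0, -0.03, 0, 0, 0],
    [0, 0, -0.02, 0, 0, 0],
    [0, 0, -0.01, 0, 0, 0]
  ]
}}

```text
time_s: 18.12
tcp_pos: [0.5495, 0.0049, 0.0814]
eef_rot: [-179.8, -0.7, -3.7]
contact_force: [-1.0, -0.8, -0.0]
gripper_width: 0.0873
```

```bash
python3 -c "
from h import *
delta((.5458,.0008,.063),-4.4)"
```

```text
delta [-0.0037 -0.0041 -0.0184] [-0.003  0.013 -0.012]
```

>>> {"op": "carry_out", "data": {
  "plan": [
    [-0.0035, -0.004, -0.008, -0.003, 0.013, -0.012],
    [0, 0, -0.007, 0, 0, 0],
    [0, 0, -0.003, 0, 0, 0]
  ]
}}

```text
time_s: 18.37
tcp_pos: [0.5453, 0.0022, 0.0617]
eef_rot: [179.9, 0.2, -4.3]
contact_force: [-0.8, 0.2, 0.7]
gripper_width: 0.0874
```

```bash
python3 -c "
from h import *
delta((.5458,.0008,.063),-4.4)"
```

```text
delta [ 0.0005 -0.0014  0.0013] [ 0.001 -0.003 -0.002]
```

>>> {"op": "carry_out", "data": {
  "plan": [
    [0.0005, -0.0014, 0.001, 0, -0.003, 0],
    [0, 0, 0, 0, 0, 0],
    [0, 0, 0, 0, 0, 0],
    [0, 0, 0, 0, 0, 0],
    [0, 0, 0, 0, 0, 0]
  ],
  "fingers": 1,
  "force": 50
}}

```text
time_s: 18.78
tcp_pos: [0.5479, 0.0015, 0.0654]
eef_rot: [-180.0, -0.3, -4.2]
contact_force: [0.1, -0.6, 0.3]
gripper_width: 0.0601
```

```bash
python3 -c "
from h import *
delta((.5458,.0008,.063),-4.4)"
```

```text
delta [-0.0021 -0.0007 -0.0024] [ 0.     0.004 -0.003]
```

>>> {"op": "carry_out", "data": {
  "plan": [
    [-0.002, -0.0007, -0.0025, 0, 0.004, -0.003],
    [0, 0, 0, 0, 0, 0],
    [0, 0, 0, 0, 0, 0],
    [0, 0, 0, 0, 0, 0]
  ]
}}

```text
time_s: 19.12
tcp_pos: [0.5463, 0.0009, 0.0639]
eef_rot: [-180.0, -0.1, -4.4]
contact_force: [0.7, -0.9, 0.5]
gripper_width: 0.033
```

>>> {"op": "carry_out", "data": {
  "plan": [
    [0, 0, 0, 0, 0, 0],
    [0, 0, 0, 0, 0, 0]
  ]
}}

```text
time_s: 19.28
tcp_pos: [0.5463, 0.0008, 0.064]
eef_rot: [-180.0, -0.1, -4.4]
contact_force: [0.1, 0.4, -0.3]
gripper_width: 0.0196
```

```bash
python3 -c "
from h import *
delta((.5458,.0008,.063),-4.4)"
```

```text
delta [-0.0005 -0.     -0.001 ] [-0.001  0.002  0.   ]
```

>>> {"op": "carry_out", "data": {
  "plan": [
    [-0.0005, 0, -0.001, 0, 0, 0],
    [0, 0, 0, 0, 0, 0],
    [0, 0, 0, 0, 0, 0]
  ]
}}

```text
time_s: 19.53
tcp_pos: [0.5461, 0.0008, 0.0632]
eef_rot: [-180.0, -0.2, -4.4]
contact_force: [-0.9, -0.6, -0.3]
gripper_width: 0.014
```

Gripped at 14 mm. I'll lift slowly and watch the force.

>>> {"op": "carry_out", "data": {
  "plan": [
    [0, 0, 0.003, 0, 0, 0],
    [0, 0, 0.004, 0, 0, 0],
    [0, 0, 0.005, 0, 0, 0]
  ]
}}

```text
time_s: 19.78
tcp_pos: [0.5439, 0.0004, 0.0737]
eef_rot: [180.0, 0.1, -4.5]
contact_force: [-0.1, -0.4, -3.6]
gripper_width: 0.0137
```

>>> {"op": "carry_out", "data": {
  "plan": [
    [0, 0, 0.012, 0, 0, 0],
    [0, 0, 0.02, 0, 0, 0],
    [0, 0, 0.025, 0, 0, 0],
    [0, 0, 0.015, 0, 0, 0],
    [-0.001, -0.012, 0, 0, 0, -0.005],
    [-0.003, -0.022, 0, 0, 0, -0.008],
    [-0.003, -0.025, 0, 0, 0, -0.008],
    [-0.003, -0.025, 0, 0, 0, -0.008],
    [-0.003, -0.025, 0, 0, 0, -0.008],
    [-0.003, -0.025, 0, 0, 0, -0.008],
    [-0.003, -0.025, 0, 0, 0, -0.008]
  ]
}}

```text
time_s: 20.7
tcp_pos: [0.5199, -0.1627, 0.1486]
eef_rot: [-180.0, 0.4, -7.3]
contact_force: [0.8, 0.5, -2.2]
gripper_width: 0.0138
```

```bash
python3 -c "
from h import *
delta((.511,-.276,.06),-8.7)"
```

```text
delta [-0.0089 -0.1133 -0.0886] [-0.002 -0.006 -0.024]
```

>>> {"op": "carry_out", "data": {
  "plan": [
    [-0.002, -0.024, -0.005, 0, 0, -0.006],
    [-0.002, -0.024, -0.01, 0, 0, -0.006],
    [-0.002, -0.024, -0.01, 0, 0, -0.006],
    [-0.002, -0.02, -0.01, 0, 0, -0.006],
    [-0.001, -0.01, -0.01, 0, 0, 0],
    [0, 0, -0.005, 0, -0.006, 0],
    [0, 0, 0, 0, 0, 0]
  ]
}}

```text
time_s: 21.28
tcp_pos: [0.5034, -0.276, 0.0926]
eef_rot: [-179.8, 0.3, -9.3]
contact_force: [-1.3, 0.6, -3.1]
gripper_width: 0.0135
```

```bash
python3 -c "
from h import *
delta((.511,-.276,.03),-8.7)
im=r.capture('top'); crop(im,385,120,130,170,4,'t15')"
```

```text
delta [ 0.0076 -0.     -0.0626] [-0.004 -0.005  0.01 ]
```

View pics/t15.png

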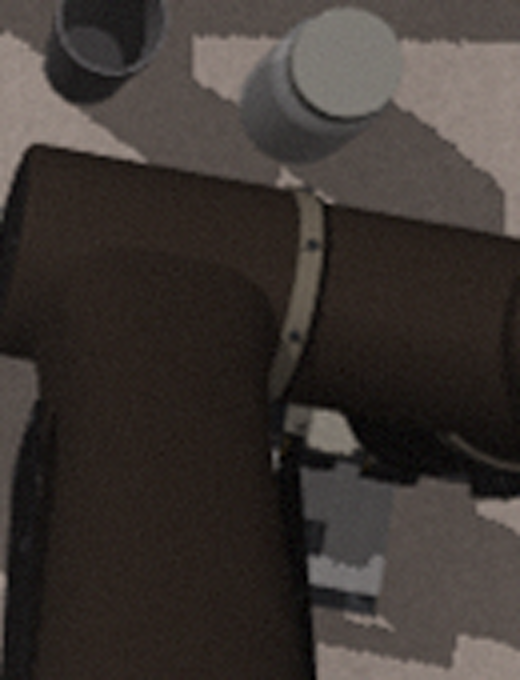

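The arm hides the top view, but the jar and tumbler look clear. Lowering now.

>>> {"op": "carry_out", "data": {
  "plan": [
    [0.004, 0, -0.012, -0.004, -0.005, 0.005],
    [0.0035, 0, -0.014, 0, 0, 0.005],
    [0, 0, -0.014, 0, 0, 0],
    [0, 0, -0.01, 0, 0, 0],
    [0, 0, -0.004, 0, 0, 0],
    [0, 0, 0, 0, 0, 0]
  ]
}}

```text
time_s: 21.83
tcp_pos: [0.5142, -0.2722, 0.0404]
eef_rot: [180.0, -0.3, -8.3]
contact_force: [-0.1, 0.9, -3.1]
gripper_width: 0.0137
```

```bash
python3 -c "
from h import *
delta((.511,-.276,.0172),-8.7)
st=r.get_state();c=cam('wrist',st)
im=r.capture('wrist'); cv2.imwrite('pics/w15.png',im[:,:,::-1])"
```

```text
delta [-0.0032 -0.0038 -0.0232] [ 0.001  0.005 -0.007]
```

View pics/w15.png

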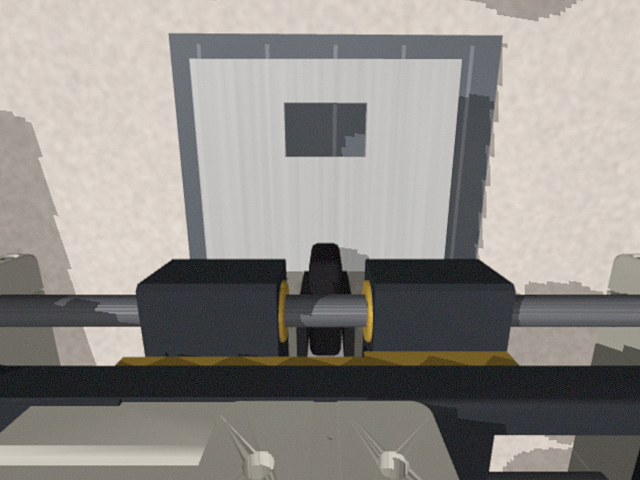

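The panel hovers square over the mat. Its left margin is about 19 px and its right about 38 px, so I'll shift it roughly 6 mm toward -y and set it down.

>>> {"op": "carry_out", "data": {
  "plan": [
    [-0.002, -0.006, -0.006, 0.001, 0.005, -0.007],
    [0, 0, -0.006, 0, 0, 0],
    [0, 0, -0.004, 0, 0, 0],
    [0, 0, -0.002, 0, 0, 0]
  ]
}}

```text
time_s: 22.22
tcp_pos: [0.5143, -0.279, 0.0243]
eef_rot: [179.9, -0.3, -8.7]
contact_force: [-0.0, 0.6, -3.2]
gripper_width: 0.0139
```

>>> {"op": "carry_out", "data": {
  "plan": [
    [-0.002, 0.001, -0.003, 0.001, 0.005, 0],
    [0, 0, -0.003, 0, 0, 0],
    [0, 0, -0.001, 0, 0, 0]
  ]
}}

```text
time_s: 22.47
tcp_pos: [0.5122, -0.2783, 0.0172]
eef_rot: [179.9, 0.0, -8.7]
contact_force: [-3.9, 4.5, 13.8]
gripper_width: 0.0139
```

>>> {"op": "carry_out", "data": {
  "plan": [
    [0, 0, 0.0005, 0, 0, 0],
    [0, 0, 0, 0, 0, 0],
    [0, 0, 0, 0, 0, 0],
    [0, 0, 0, 0, 0, 0]
  ],
  "fingers": -1
}}

```text
time_s: 22.8
tcp_pos: [0.5139, -0.2788, 0.0192]
eef_rot: [179.9, -0.2, -8.6]
contact_force: [0.0, -0.1, -0.0]
gripper_width: 0.0348
```

>>> {"op": "carry_out", "data": {
  "plan": [
    [0, 0, 0.001, 0, 0, 0],
    [0, 0, 0.001, 0, 0, 0],
    [0, 0, 0.02, 0, 0, 0],
    [0, 0, 0.035, 0, 0, 0],
    [0, 0, 0.04, 0, 0, 0],
    [0, 0, 0.04, 0, 0, 0],
    [0, 0, 0.04, 0, 0, 0],
    [0, 0.02, 0.02, 0, 0, 0],
    [0, 0, 0, 0, 0, 0]
  ]
}}

```text
time_s: 23.55
tcp_pos: [0.5097, -0.2584, 0.224]
eef_rot: [179.9, 0.2, -8.8]
contact_force: [0.1, 0.4, 0.1]
gripper_width: 0.087
```

Run:
```python
from h import *
st=r.get_state(); print(st['tcp_pos'],st['eef_rot'],st['time_s'])
im=r.capture('wrist'); cv2.imwrite('pics/w16.png',im[:,:,::-1])
im=r.capture('scene'); cv2.imwrite('pics/s16.png',im[:,:,::-1])
```

```text
[ 0.50973374 -0.25835857  0.2239921 ] [ 1.79879093e+02  1.53626955e-01 -8.75857259e+00] 23.55
```

View pics/s16.png

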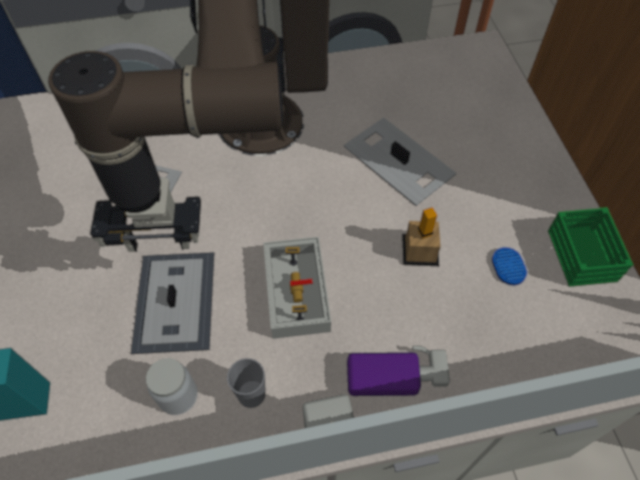

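View pics/w16.png

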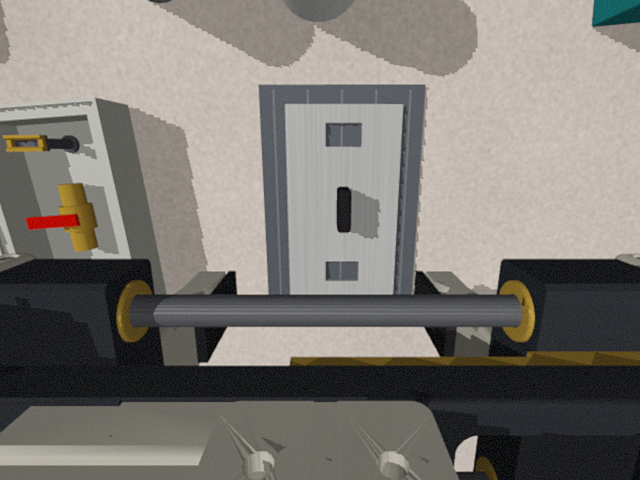

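The panel lies centred and square on the mat, handle at (172,296) in the scene view. The driver is upright at (428,225), and the bystanders sit at the same pixels as at the start. Handing in.

```bash
python3 -c "
from plant import r
print(r.close_job())"
```

```text
the job is handed in; nothing more can be done
None
```

I finished the job and handed it in at about 23.7 s, but no verdict was reported.

- **Fasteners:** I turned both with the screwdriver, the near one first. They read about 83° and 84° in the wrist images, against the 69° needed. At first the near blade sat high in the slot's bevel and the head lagged about 25° behind it. I pressed the blade down, feeling about 26 N, and turned further.
- **Screwdriver:** It is back in the stand's hole. The last pictures show it upright with its black band down on the block, as at the start.
- **Panel:** I lifted it with about 3 N of load and set it down under grip, with about 14 N of contact, before letting go. The last wrist and scene pictures show it flat on the mat, handle up, square, with nearly even margins. By the arm's own reading it is within a few millimetres of the mat's centre.
- **Bystanders:** The spray bottle, tumbler, scrub pad and jar look to be in the same places as in the first scene picture, compared by eye.
- **Disagreements:** The fixed cameras differed by about 5 mm, and the wrist camera was off by 1–2 mm sideways. I set the fits by the blade's position relative to the slot or hole in the wrist view.

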